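Feel out the cabinet whose door gap is clear

ROBOT

A 7-joint arm with a two-finger parallel gripper is mounted at the origin on the work surface. World frame = base frame: x ahead of the robot, y to its left, z up, the work surface at z = 0. Lengths are in mm, angles in rad, forces in N, time in s.
With the tool pointing down it reaches from about 350 to 775 mm from the base axis. Payload 3.1 kg.
Tool frame: the origin (TCP) lies midway between the tips of the shut fingers; the grasp point (between the pads) lies 19 mm behind it; z points along the fingers, x is the direction in which the jaws open and shut, and the axes are right-handed (so a half turn about z gives the same grasp; the last joint's range is limited). The gripper opens to 85 mm and grips with 20 to 120 N. Pads are 22 mm wide; open, the fingers measure 114 mm over their backs; the gripper's body (76 mm by 85 mm) begins 54 mm behind the grasp point. The pads swing forward as they close: fully open they stand 13 mm farther back than shut.
Start: joints at [-1.338, 0.311, 0.014, 1.512, -0.004, 1.319, -0.027], TCP at [149.217, 529.388, 231.304] pointing down, gripper open.
Joint ranges: [-2.7, 2.7], [-0.3, 1.91], [-1.27, 1.3], [0.12, 2.57], [-1.44, 4.58], [0.2, 2.03], [-3.05, 3.05]. Speed limits (rad/s): [2.79, 2.79, 3.14, 3.14, 3.14, 3.14, 3.14].

INTERFACE

Orientations are given as [roll, pitch, yaw] about the fixed x, y, z axes, in that order (R = Rz(yaw) Ry(pitch) Rx(roll)).
In Python, from rig import r gives the robot as it stands. The module is installed in compiled form; this text tells all that it offers.
- The arm moves only by the tool jog_arm, never from a script. Its argument "deltas" is a list of rows, each an object with "linear": the shift along the tool's x, y, z in mm, a list of three; "twist": the turn, a rotation vector about the tool's x, y, z in rad, a list of three; "gripper": the opening, from -1 (shut) to 1 (fully open). In form: [{"linear": [tx, ty, tz], "twist": [rx, ry, rz], "gripper": gripper}, ...]. A call has 1 to 5 rows; each row shifts and turns the commanded pose from where the row before left it, along the tool's axes as they then stand; what a row does not reach is not made up. A row lasts 1/12 s, in which the tool goes at most 41.7 mm and 7.16 degrees, less where a joint would pass 70% of its speed; a pose out of reach is approached as far as the arm can. A call with a gripper value outside its range is refused whole. The fingers move at their own pace and stop on an object; the grip force is fixed at half the most. Time passes only in rows, so rows that do not move let the fingers close. It gives the time, the measured TCP pose, the force and the opening at its end, in the units of the state.
- r.observe(): the state, without advancing time (a new reading comes with each control period).
- r.camera(name): name is "scene" or "top"; returns a dict with "frame" (384x512x3 uint8, red, green, blue), "range_z" (384x512 float32, mm along the optical axis (not along the pixel's ray), 0 where there is no reading), "fovy" (degrees; the focal length in pixels is half the picture's height over the tangent of half this angle, whatever the lens; pixels are square), "cx", "cy" (the principal point, pixels), "dist" ([k1, k2, p1, p2, k3] as OpenCV has them; the pictures are not rectified), "cam_to_world" (4x4, takes a point from camera to world coordinates). Camera axes: x right, y up, looking along -z (the intrinsics and any distortion apply to the point x, -y, -z); pixel columns grow to the right and rows downward; lengths in mm; the calibration is good to about 2 mm. A picture is of the moment at which its call begins.
- r.sign_off(): hands the job in, once; it reports no verdict.
Trained networks look in a picture, given as the dict that the camera call returned (one of the last four; its "shot" number tells which), for a name from the list of things; names that differ only in an ending like _2 or _b are one class to them, and where a whole thing is asked for, a point or a joint stands for the part that bears it (a point fixed in the world has none). Each returns a list of dicts, best first, with "confidence" (0 to 1); they miss things now and then, are a little off and sometimes report something else, mostly with a low value. They report only what shows in the picture. A call takes as long as a camera call.
- r.recognise(picture, thing): "rect" ([left, top, width, height] in pixels, round what is visible of it).
- r.trace(picture, thing): "mask" (384x512 bool, what is visible of it) and "rect" ([left, top, width, height] in pixels, round what is visible of it).
- r.place_of(picture, thing): "xy" ([column, row] in pixels: a listed point, or the origin of a listed thing).
The state is a dict: "time_s": time; "joints": joint angles; "qvel": joint speeds; "joint_efforts": joint torques, N m; "tool_pos": TCP position; "orientation": TCP orientation; "force": force on the tool from outside, world axes, zero at the start; "torque": the same for the moment, N m; "gripper_width": opening from 0.0 (shut) to 1.0 (fully open).
Only numpy, scipy, OpenCV 4.12 (cv2) and the standard library are available. Lean on these libraries where they do the work, as an engineer would, in place of code of your own. Each camera call takes 0.05 s, during which the arm holds its last target.

TASK

Three small steel cabinets lie on their backs in the storeroom; the gap between the doors of just one of them is clear all the way down, while in the other two the blade jams part-way. Take the feeler blade from its wooden rest, try it gently in the door gaps without ever forcing it, and leave it standing fully home in the gap that takes it, its handle resting on the doors. Do not disturb the other things on the bench.

Things in the scene. Friction and masses are not known exactly. Their poses are not given: they have to be found in the camera images.
- feeler_grip (a point): Centre of the feeler's handle: a black plastic block 24 mm (x) by 44 mm (y) by 50 mm high (z up), about 0.12 kg; pinch it across the 24 mm. A half turn about z changes nothing. At the start it stands upright, blade down in a loose slot of a fixed wooden rest 56 x 80 x 55 mm high, the handle's flat underside (shoulder, 25 mm below this point) on the rest's top.
- feeler_tip (a point): Middle of the lower end of the feeler's steel blade, 4 mm thick (x) by 30 mm wide (y), which reaches 36 mm straight down from the middle of the shoulder; 61 mm below feeler_grip, same axes.
- cab_left: Left (+y) cabinet: dark steel, two doors facing up, 160 (x) x 150 (y) x 55 mm high, fixed. Origin: centre of its underside, z up. The door gap is a vertical slit in the top, 6 mm wide (x), 110 mm long (y), right above the origin, its edges rounded at 3 mm radius. Two steel door knobs, 12 mm across and 12 mm high, stand at x = +-30, y = -45 mm: enter the blade near mid-length.
- cab_middle: Middle cabinet, same build. In one cabinet of the three, a different one each time, the gap is clear 45 mm down, so the blade goes in until the shoulder sits on the doors; in the other two a bent-in steel leaf closes it and the blade jams 8 to 18 mm below the doors, the leaf giving about 2 mm at 5 N and 11 mm at most. This can hardly be seen.
- cab_right: Right (-y) cabinet, same build. More than 30 N on a jammed blade bends the leaf; a knock or press of over 70 N on doors or case, from blade or gripper, dents them. 5 N is enough to feel a jam or a door edge; approach the doors slowly (about 20 mm/s).
- carton: Bystander: closed cardboard carton, 90 by 120 by 80 mm high, on the left of the bench; origin at the centre of its underside.
- jar: Bystander: closed glass jar, 64 mm across, 85 mm high, on the right of the bench; origin at the centre of its underside.
- mug: Bystander: white mug, 80 mm across, 90 mm high, in front of the left cabinet; origin at the centre of its underside.
- screwdriver: Bystander: screwdriver with a black handle lying in front of the right cabinet; origin at its middle, underside.

How it is judged (in metres and radians):
On the way:
1. the feeler has been lifted clear of its rest (height (world z) of feeler_tip above 0.057 m), for 0.1 s.
At the end, for the whole second after the job is handed in: The feeler has been let go and stands upright (within 0.12 rad) in the door gap that is clear, its blade down to within 3 mm of fully home (tip 33 mm or more below the doors) (((z of feeler_tip in the frame of cab_left below 0.022 m and x of feeler_tip in the frame of cab_left between -0.006 and 0.006 m and horizontal distance between feeler_tip and cab_left below 0.055 m and angle between feeler_grip's own z axis and vertical below 0.12 rad) or (z of feeler_tip in the frame of cab_middle below 0.022 m and x of feeler_tip in the frame of cab_middle between -0.006 and 0.006 m and horizontal distance between feeler_tip and cab_middle below 0.055 m and angle between feeler_grip's own z axis and vertical below 0.12 rad) or (z of feeler_tip in the frame of cab_right below 0.022 m and x of feeler_tip in the frame of cab_right between -0.006 and 0.006 m and horizontal distance between feeler_tip and cab_right below 0.055 m and angle between feeler_grip's own z axis and vertical below 0.12 rad))); the robot touches nothing.
It fails at once if the blade is forced against the leaf inside a jammed gap with more than 30 N (contact force between anything else and core_a above 30 N or contact force between anything else and core_b above 30 N or contact force between anything else and core_c above 30 N).
It fails at once if a cabinet's doors or case are hit or pressed with more than 70 N, by the blade or by the robot (contact force between anything else and cab_left above 70 N or contact force between anything else and cab_middle above 70 N or contact force between anything else and cab_right above 70 N).
It fails at once if a bystander (carton, jar, mug, screwdriver) is moved by more than 20 mm (distance of any of carton, jar, mug, screwdriver from where it was at the start of the episode above 0.02 m).
It also fails if it takes over 64 s, if anything falls off the work surface, if the arm or the gripper's body presses on something with over 40 N, if the wrist force passes 120 N, or if a joint passes its speed limit or range.

## Working session

There is one attempt and no reset: what is moved stays moved. The work goes in short steps, Python scripts to look and compute and a tool call to move; the robot and the scene stay as the last step left them, time stands still between calls to the robot, and variables do not carry over. Pictures are saved under pics/ and viewed, and the job is handed in when it is done.

Besides the shell and the picture viewer there is one more tool, called after ">>>" by a JSON object that holds its "api" and its "payload". jog_arm: Moves the arm, as the interface text tells. Its arguments: {"type":"object","properties":{"deltas":{"type":"array"}},"required":["deltas"]}

```bash
mkdir -p pics; cat > h.py <<'E'
from rig import r
import numpy as np, cv2
def K(p):
    f=p["frame"].shape[0]/2/np.tan(np.radians(p["fovy"])/2)
    return np.array([[f,0,p["cx"]],[0,f,p["cy"]],[0,0,1]])
def rays(p,uv):
    u=cv2.undistortPoints(np.array(uv,float).reshape(-1,1,2),K(p),np.array(p["dist"],float)).reshape(-1,2)
    T=np.array(p["cam_to_world"]); d=np.c_[u[:,0],-u[:,1],-np.ones(len(u))]@T[:3,:3].T
    return T[:3,3],d
def at_z(p,uv,z):
    o,d=rays(p,uv); s=(z-o[2])/d[:,2]; return o+d*s[:,None]
def depth(p,uv):
    o,d=rays(p,uv); uv=np.array(uv).reshape(-1,2).astype(int)
    return o+d*p["range_z"][uv[:,1],uv[:,0]][:,None]
def cloud(p,mask):
    v,u=np.nonzero(mask&(p["range_z"]>0)); return depth(p,np.c_[u,v])
E
python3 - <<'E'
from h import *
s=r.observe(); print({k:np.round(v,3).tolist() for k,v in s.items()})
for n in("scene","top"):
    p=r.camera(n); cv2.imwrite(f"pics/{n}0.png",p["frame"][:,:,::-1])
    print(n,p["fovy"],p["cx"],p["cy"],p["dist"],np.round(p["cam_to_world"],3).tolist())
    for t in["feeler_grip","feeler_tip","cab_left","cab_middle","cab_right","carton","jar","mug","screwdriver"]:
        print(t,[(np.round(d["xy"],1).tolist(),round(d["confidence"],2)) for d in r.place_of(p,t)][:4])
E
```

```text
{'time_s': 0.0, 'joints': [-1.338, 0.312, 0.014, 1.513, -0.004, 1.319, -0.027], 'qvel': [-0.0, 0.001, 0.0, 0.001, -0.001, 0.0, -0.0], 'joint_efforts': [-0.001, -37.992, 0.146, -23.059, 0.012, 0.013, -0.0], 'tool_pos': [149.016, 528.669, 230.225], 'orientation': [3.141, 0.002, 1.296], 'force': [0.033, -0.07, -0.29], 'torque': [-0.024, 0.086, 0.014], 'gripper_width': 0.999}
scene 42.341431384267885 251.05390169079394 189.3747240341484 [0.01956732 0.         0.         0.         0.        ] [[0.79, -0.458, 0.408, 1139.103], [0.613, 0.57, -0.547, -829.355], [0.018, 0.682, 0.731, 1215.071], [0.0, 0.0, 0.0, 1.0]]
feeler_grip [([205.9, 200.9], 0.81)]
feeler_tip [([209.3, 218.2], 0.53)]
cab_left [([327.1, 180.9], 0.82)]
cab_middle [([272.1, 228.5], 0.71)]
cab_right [([208.2, 282.0], 0.67), ([286.5, 137.7], 0.18)]
carton [([337.5, 136.3], 0.6)]
jar [([154.5, 322.2], 0.71)]
mug [([289.3, 137.1], 0.74)]
screwdriver [([144.6, 271.7], 0.63), ([207.7, 215.7], 0.28)]
top 55.96937397867166 255.88781277353058 191.412727692383 [-0.04117256  0.          0.          0.          0.        ] [[0.001, 0.98, -0.201, 261.904], [-1.0, 0.001, -0.003, 7.079], [-0.003, 0.201, 0.98, 1384.465], [0.0, 0.0, 0.0, 1.0]]
feeler_grip [([288.9, 216.2], 0.42)]
feeler_tip [([155.8, 226.9], 0.7)]
cab_left [([189.4, 167.7], 0.89)]
cab_middle [([258.4, 177.4], 0.76), ([186.7, 170.7], 0.44)]
cab_right []
carton [([133.2, 190.8], 0.86)]
jar [([376.3, 187.4], 0.69)]
mug [([159.0, 228.7], 0.69)]
screwdriver [([353.8, 223.2], 0.47)]
```

```bash
python3 - <<'E'
from h import *
p=r.camera("top"); q=r.camera("scene")
cv2.imwrite("pics/top1.png",cv2.resize(p["frame"][110:290,100:420,::-1],None,fx=2.5,fy=2.5,interpolation=cv2.INTER_CUBIC))
cv2.imwrite("pics/scene1.png",cv2.resize(q["frame"][90:350,110:390,::-1],None,fx=2.2,fy=2.2,interpolation=cv2.INTER_CUBIC))
print("grip scene",at_z(q,[205.9,200.9],80),"top",at_z(p,[288.9,216.2],80))
print("tip scene",at_z(q,[209.3,218.2],19))
print("cabs scene",at_z(q,[[327.1,180.9],[272.1,228.5],[208.2,282]],0).round(1).tolist())
print("cabs top",at_z(p,[[189.4,167.7],[258.4,177.4]],0).round(1).tolist())
# height map of whole top view
c=cloud(p,np.ones((384,512),bool)); 
m=(c[:,2]>45)&(c[:,2]<65)&(abs(c[:,1])<500)
print(m.sum(), c[m].min(0),c[m].max(0))
E
```

```text
grip scene [[ 427.61760742 -104.09616016   80.        ]] top [[ 437.72550505 -109.04670749   80.        ]]
tip scene [[ 445.5070636  -112.86292612   19.        ]]
cabs scene [[639.7, 274.5, 0.0], [615.0, -10.6, 0.0], [587.1, -281.2, 0.0]]
cabs top [[642.1, 275.6, 0.0], [602.5, 1.5, 0.0]]
5303 [  10.83131033 -474.90703413   45.00835658] [734.21043877 498.72370447  64.9282863 ]
```

View pics/top1.png

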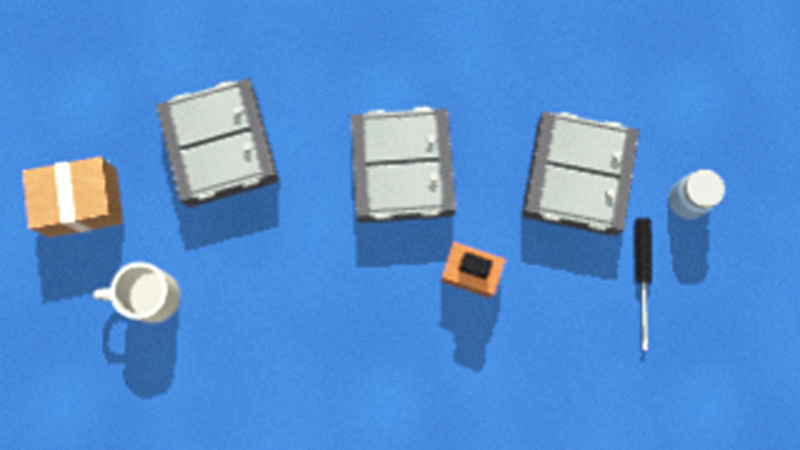

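View pics/scene1.png

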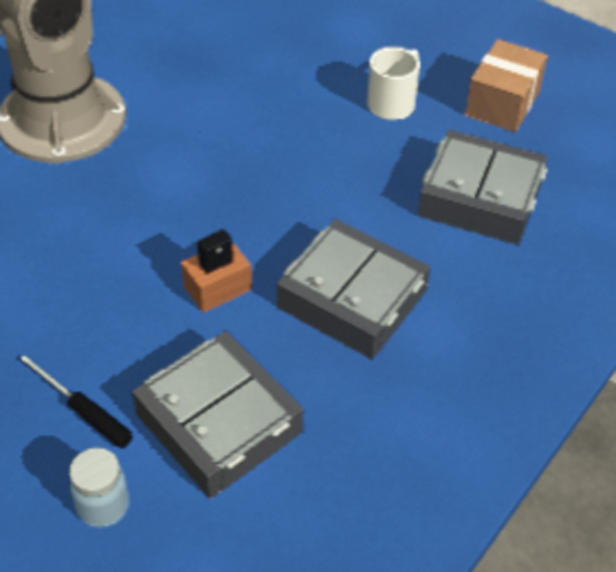

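```bash
cat >> h.py <<'E'
def rect(p,x0,x1,y0,y1,z,s=1.0):
    # image rows: x descending, cols: y descending ; s px per mm
    xs=np.arange(x1,x0,-1/s); ys=np.arange(y1,y0,-1/s)
    X,Y=np.meshgrid(xs,ys,indexing="ij")
    T=np.array(p["cam_to_world"]); P=np.c_[X.ravel(),Y.ravel(),np.full(X.size,z)]
    c=(P-T[:3,3])@T[:3,:3]; c=c*[1,-1,-1]
    uv,_=cv2.projectPoints(c.reshape(-1,1,3),np.zeros(3),np.zeros(3),K(p),np.array(p["dist"],float))
    uv=uv.reshape(X.shape+(2,)).astype(np.float32)
    return cv2.remap(p["frame"],uv[...,0],uv[...,1],cv2.INTER_CUBIC)
E
python3 - <<'E'
from h import *
P={"top":r.camera("top"),"scene":r.camera("scene")}
C=[(625,275),(610,0),(587,-281)]
rows=[]
for n,p in P.items():
    ims=[cv2.resize(rect(p,cx-110,cx+110,cy-110,cy+110,55),(260,260)) for cx,cy in C]
    rows.append(np.hstack(ims))
cv2.imwrite("pics/rect.png",np.vstack(rows)[:,:,::-1])
ims=[rect(p,370,500,-180,-50,z,2) for p in P.values() for z in(105,)]
cv2.imwrite("pics/rectf.png",np.hstack(ims)[:,:,::-1])
# pixel grasp: cloud of tops
for n,p in P.items():
    for t in("cab_left","cab_middle","cab_right","feeler_grip"):
        tr=r.trace(p,t)
        for d in tr[:2]:
            c=cloud(p,d["mask"]); k=c[(c[:,2]>40)]
            print(n,t,round(d["confidence"],2),d["rect"],"med",np.median(k,0).round(1), "zpct",np.percentile(c[:,2],[5,50,95,99]).round(1))
E
```

```text
top cab_left 0.97 [164.3, 142.3, 45.3, 49.9] med [633.9 279.4  54.6] zpct [12.6 54.3 59.3 62. ]
top cab_middle 0.8 [238.3, 153.0, 43.7, 47.9] med [598.7  -4.4  54.6] zpct [39.4 54.4 59.1 62.6]
top cab_right 0.78 [308.2, 154.4, 45.1, 51.2] med [ 585.5 -278.1   54.5] zpct [30.1 54.2 59.5 62.6]
scene cab_left 0.83 [298.0, 150.1, 60.9, 47.3] med [645.7 271.1  54.9] zpct [ 5.7 53.5 59.5 63.1]
scene cab_middle 0.97 [236.3, 193.4, 72.6, 61.6] med [610.3 -15.5  54.9] zpct [12.8 54.1 59.5 63.2]
scene cab_middle 0.72 [123.2, 252.1, 44.5, 39.1] med [nan nan nan] zpct [14.8 23.5 28.6 30.7]
scene cab_right 0.91 [169.2, 239.6, 78.5, 77.0] med [ 595.9 -287.5   55.2] zpct [12.3 54.6 59.4 64.9]
scene feeler_grip 0.58 [199.9, 193.0, 19.5, 22.8] med [ 447.7 -116.1   94.2] zpct [ 63.4  94.2 107.7 110.1]
  return _methods._mean(a, axis=axis, dtype=dtype,
  ret = um.true_divide(
```

View pics/rect.png

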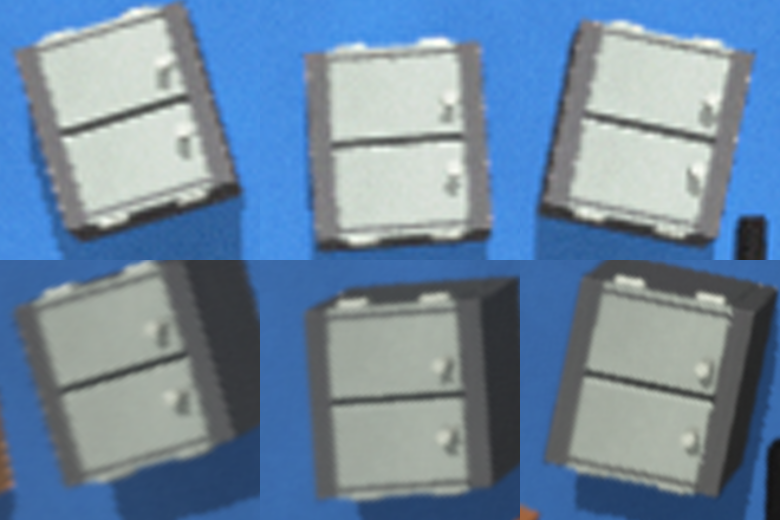

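View pics/rectf.png

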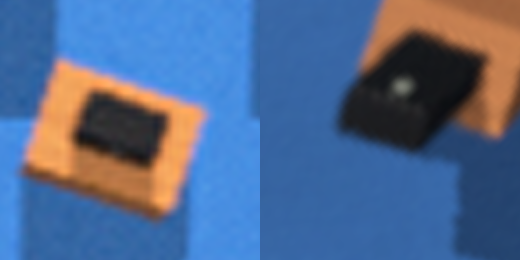

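```bash
cat > fit.py <<'E'
from h import *
P={"top":r.camera("top"),"scene":r.camera("scene")}
C={"L":(633,273),"M":(601,-8),"R":(588,-280)}
Y0={"L":0.25,"M":0.05,"R":-0.2}
for k,(cx,cy) in C.items():
  for n,p in P.items():
    # work in a frame rotated: columns y descending
    im=cv2.cvtColor(rect(p,cx-60,cx+60,cy-80,cy+80,55,2),cv2.COLOR_RGB2GRAY).astype(float)
    H,W=im.shape
    ys=cy+80-np.arange(W)/2; xs=cx+60-np.arange(H)/2
    pts=[]
    # line guess: iterate
    a,b=cx, -np.tan(0) 
    sl={"L":-0.0,"M":0,"R":0}[k]
    guess=None
    sel=np.abs(ys-cy)<42
    A=[];
    for j in np.nonzero(sel)[0]:
        col=im[:,j]; bg=np.median(col); w=np.clip(bg-col-25,0,None)
        if guess is not None: w=w*(abs(xs-(guess[0]*(ys[j]-cy)+guess[1]))<8)
        if w.sum()>30: 
            i=np.argmax(w*(abs(xs-cx)<30)); ww=w*(abs(np.arange(H)-i)<14)
            A.append((ys[j],(ww*xs).sum()/ww.sum()))
    A=np.array(A); f=np.polyfit(A[:,0]-cy,A[:,1],1)
    for _ in range(3):
        res=A[:,1]-np.polyval(f,A[:,0]-cy); g=abs(res)<2.5; f=np.polyfit(A[g,0]-cy,A[g,1],1)
    # extents along line: sample darkness along it
    yy=cy+np.arange(-90,90.5,.5); xx=np.polyval(f,yy-cy)
    big=cv2.cvtColor(rect(p,cx-130,cx+130,cy-130,cy+130,55,2),cv2.COLOR_RGB2GRAY).astype(float)
    v=cv2.remap(big.astype(np.float32),((cy+130-yy)*2).astype(np.float32)[None],((cx+130-xx)*2).astype(np.float32)[None],cv2.INTER_LINEAR)[0]
    print(k,n,"slope",f[0].round(4),"x@cy",f[1].round(2),g.sum(),"rms",res[g].std().round(2))
    print("   ",[int(t) for t in v[::10]])
for n,p in P.items():
    hsv=cv2.cvtColor(p["frame"],cv2.COLOR_RGB2HSV)
    im=rect(p,370,500,-180,-50,105,4); g=cv2.cvtColor(im,cv2.COLOR_RGB2GRAY)
    m=(im.max(2)<55).astype(np.uint8); N,l,st,ce=cv2.connectedComponentsWithStats(m)
    for i in range(1,N):
        if st[i,4]>2000:
            pts=np.argwhere(l==i)[:,::-1].astype(np.float32); rr=cv2.minAreaRect(pts)
            print(n,"black","x",500-rr[0][1]/4,"y",-50-rr[0][0]/4,"size",np.array(rr[1])/4,"ang",rr[2])
# rest top outline at z=55 from top view
p=P["top"]; im=rect(p,370,500,-180,-50,55,4).astype(int)
m=((im[...,0]>im[...,2]+70)&(im[...,0]>170)).astype(np.uint8)
m=cv2.morphologyEx(m,cv2.MORPH_OPEN,np.ones((9,9),np.uint8)); pts=np.argwhere(m)[:,::-1].astype(np.float32)
rr=cv2.minAreaRect(pts); print("rest","x",500-rr[0][1]/4,"y",-50-rr[0][0]/4,np.array(rr[1])/4,rr[2])
E
python3 fit.py
```

```text
L top slope -0.3006 x@cy 639.83 167 rms 0.17
    [131, 129, 135, 131, 124, 97, 122, 124, 117, 85, 74, 80, 76, 75, 81, 73, 78, 74, 75, 81, 70, 76, 75, 75, 77, 74, 72, 75, 75, 81, 103, 120, 125, 118, 94, 95, 124]
L scene slope -0.2975 x@cy 642.65 167 rms 0.19
    [56, 57, 58, 58, 57, 68, 89, 89, 89, 75, 66, 66, 60, 69, 67, 67, 66, 63, 70, 65, 69, 66, 63, 70, 66, 71, 70, 69, 75, 73, 83, 89, 91, 94, 96, 96, 96]
M top slope -0.0688 x@cy 601.71 167 rms 0.35
    [129, 126, 128, 114, 115, 126, 126, 117, 85, 86, 89, 90, 91, 96, 103, 97, 96, 81, 74, 77, 79, 81, 91, 90, 94, 97, 99, 98, 87, 89, 122, 126, 124, 121, 114, 132, 131]
M scene slope -0.0669 x@cy 603.76 167 rms 0.16
    [49, 49, 49, 54, 90, 91, 90, 78, 67, 72, 74, 73, 75, 69, 71, 70, 74, 76, 75, 72, 69, 75, 77, 75, 77, 77, 77, 77, 72, 77, 89, 90, 91, 93, 98, 100, 99]
R top slope 0.2037 x@cy 589.34 167 rms 0.24
    [129, 135, 131, 130, 125, 123, 122, 87, 84, 90, 83, 74, 83, 86, 83, 75, 87, 87, 79, 82, 88, 84, 77, 81, 94, 85, 77, 94, 100, 110, 123, 127, 115, 67, 117, 130, 128]
R scene slope 0.2056 x@cy 591.23 167 rms 0.11
    [57, 38, 39, 47, 91, 89, 91, 71, 61, 62, 68, 63, 65, 64, 67, 61, 65, 61, 60, 65, 64, 68, 63, 75, 71, 74, 73, 73, 68, 82, 90, 92, 91, 92, 97, 96, 97]
top black x 435.0831756591797 y -109.8546142578125 size [37.50199127 24.65702629] ang 18.853158950805664
scene black x 453.95479583740234 y -125.77812957763672 size [55.63835144 57.27100754] ang 22.89055061340332
rest x 437.9864501953125 y -111.25491714477539 [80.38512421 56.45849609] 18.695974349975586
```

```bash
cat > plan.py <<'E'
import sys
from h import *
from scipy.spatial.transform import Rotation as R
def st():
    s=r.observe(); o=np.array(s["orientation"]); 
    print("t",round(float(s["time_s"]),2),"pos",np.round(s["tool_pos"],2),"ori",o.round(4),"F",np.round(s["force"],2),"T",np.round(s["torque"],2),"w",round(float(s["gripper_width"]),3)); return s
def rows(s,wps,dps=38,drot=0.115):
    p=np.array(s["tool_pos"],float); Rm=R.from_euler("xyz",s["orientation"])
    for (x,y,z,yaw) in wps:
        tp=np.array([x,y,z]); tR=R.from_euler("xyz",[np.pi,0,yaw])
        rv=(Rm.inv()*tR).as_rotvec()
        n=int(max(np.ceil(np.linalg.norm(tp-p)/dps),np.ceil(np.linalg.norm(rv)/drot),1))
        d=(tp-p)/n
        print("->",x,y,z,yaw,"n",n)
        for i in range(n):
            l=Rm.inv().apply(d); print("   ",l.round(1).tolist(),(rv/n).round(4).tolist())
            p=p+d; Rm=Rm*R.from_rotvec(rv/n)
if __name__=="__main__":
    s=st()
    if len(sys.argv)>1: rows(s,eval(sys.argv[1]),*(eval(a) for a in sys.argv[2:]))
E
python3 plan.py "[(420,300,230,0.6),(437,-110.5,180,-0.327)]"
```

```text
t 1.7 pos [149.22 529.4  231.31] ori [ 3.1416 -0.      1.2961] F [-0.15  0.11 -0.73] T [-0.03  0.01  0.  ] w 0.996
-> 420 300 230 0.6 n 10
    [-14.7, 32.3, 0.1] [0.0, -0.0, 0.0696]
    [-12.5, 33.2, 0.1] [0.0, -0.0, 0.0696]
    [-10.1, 34.0, 0.1] [0.0, -0.0, 0.0696]
    [-7.7, 34.6, 0.1] [0.0, -0.0, 0.0696]
    [-5.3, 35.1, 0.1] [0.0, -0.0, 0.0696]
    [-2.8, 35.4, 0.1] [0.0, -0.0, 0.0696]
    [-0.4, 35.5, 0.1] [0.0, -0.0, 0.0696]
    [2.1, 35.4, 0.1] [0.0, -0.0, 0.0696]
    [4.6, 35.2, 0.1] [0.0, -0.0, 0.0696]
    [7.0, 34.8, 0.1] [0.0, -0.0, 0.0696]
-> 437 -110.5 180 -0.327 n 11
    [-19.8, 31.7, 4.5] [0.0, -0.0, 0.0843]
    [-17.1, 33.2, 4.5] [0.0, -0.0, 0.0843]
    [-14.2, 34.5, 4.5] [0.0, -0.0, 0.0843]
    [-11.2, 35.6, 4.5] [0.0, -0.0, 0.0843]
    [-8.2, 36.4, 4.5] [0.0, -0.0, 0.0843]
    [-5.1, 37.0, 4.5] [0.0, -0.0, 0.0843]
    [-2.0, 37.3, 4.5] [0.0, -0.0, 0.0843]
    [1.2, 37.3, 4.5] [0.0, -0.0, 0.0843]
    [4.3, 37.1, 4.5] [0.0, -0.0, 0.0843]
    [7.4, 36.6, 4.5] [0.0, -0.0, 0.0843]
    [10.5, 35.9, 4.5] [0.0, -0.0, 0.0843]
```

>>> {"api": "jog_arm", "payload": {"deltas": [{"linear": [-15, 32, 0], "twist": [0, 0, 0.07], "gripper": 1}, {"linear": [-12, 33, 0], "twist": [0, 0, 0.07], "gripper": 1}, {"linear": [-10, 34, 0], "twist": [0, 0, 0.07], "gripper": 1}, {"linear": [-8, 34.5, 0], "twist": [0, 0, 0.07], "gripper": 1}, {"linear": [-5, 35, 0], "twist": [0, 0, 0.07], "gripper": 1}]}}

```text
time_s: 2.12
tool_pos: [285.0, 413.9, 231.5]
orientation: [-3.141, -0.0, 0.943]
force: [0.9, -0.0, -0.9]
gripper_width: 0.998
```

>>> {"api": "jog_arm", "payload": {"deltas": [{"linear": [-3, 35, 0], "twist": [0, 0, 0.07], "gripper": 1}, {"linear": [0, 35.5, 0], "twist": [0, 0, 0.07], "gripper": 1}, {"linear": [2, 35.5, 0], "twist": [0, 0, 0.07], "gripper": 1}, {"linear": [4.5, 35, 0], "twist": [0, 0, 0.07], "gripper": 1}, {"linear": [7, 35, 0], "twist": [0, 0, 0.07], "gripper": 1}]}}

```text
time_s: 2.53
tool_pos: [419.8, 299.1, 231.6]
orientation: [-3.141, -0.001, 0.593]
force: [0.9, 0.2, 0.2]
gripper_width: 1.0
```

>>> {"api": "jog_arm", "payload": {"deltas": [{"linear": [-20, 32, 4], "twist": [0, 0, 0.084], "gripper": 1}, {"linear": [-17, 33, 4], "twist": [0, 0, 0.084], "gripper": 1}, {"linear": [-14, 34.5, 4], "twist": [0, 0, 0.084], "gripper": 1}, {"linear": [-11, 35.5, 4], "twist": [0, 0, 0.084], "gripper": 1}, {"linear": [-8, 36.5, 4], "twist": [0, 0, 0.084], "gripper": 1}]}}

```text
time_s: 2.95
tool_pos: [426.3, 112.1, 211.3]
orientation: [-3.141, -0.001, 0.172]
force: [-0.2, -0.7, -0.2]
gripper_width: 0.998
```

```bash
python3 plan.py "[(437,-110.5,180,-0.327)]"
```

```text
t 2.95 pos [426.31 112.11 211.3 ] ori [-3.1411e+00 -6.0000e-04  1.7220e-01] F [-0.23 -0.72 -0.16] T [ 0.   -0.01 -0.02] w 0.998
-> 437 -110.5 180 -0.327 n 6
    [-4.6, 36.9, 5.2] [-0.0001, -0.0001, 0.0832]
    [-1.5, 37.1, 5.2] [-0.0001, -0.0001, 0.0832]
    [1.6, 37.1, 5.2] [-0.0001, -0.0001, 0.0832]
    [4.6, 36.9, 5.2] [-0.0001, -0.0001, 0.0832]
    [7.7, 36.3, 5.2] [-0.0001, -0.0001, 0.0832]
    [10.7, 35.6, 5.2] [-0.0001, -0.0001, 0.0832]
```

>>> {"api": "jog_arm", "payload": {"deltas": [{"linear": [-4.5, 37, 5], "twist": [0, 0, 0.083], "gripper": 1}, {"linear": [-1.5, 37, 5], "twist": [0, 0, 0.083], "gripper": 1}, {"linear": [1.5, 37, 5], "twist": [0, 0, 0.083], "gripper": 1}, {"linear": [4.5, 37, 5], "twist": [0, 0, 0.083], "gripper": 1}, {"linear": [7.5, 36.5, 5], "twist": [0, 0, 0.083], "gripper": 1}]}}

```text
time_s: 3.37
tool_pos: [435.7, -73.4, 186.5]
orientation: [-3.141, -0.001, -0.243]
force: [0.5, -0.4, 0.8]
gripper_width: 1.0
```

>>> {"api": "jog_arm", "payload": {"deltas": [{"linear": [10.5, 35.5, 5], "twist": [0, 0, 0.083], "gripper": 1}, {"linear": [0, 0, 0], "twist": [0, 0, 0], "gripper": 1}, {"linear": [0, 0, 0], "twist": [0, 0, 0], "gripper": 1}]}}

```text
time_s: 3.62
tool_pos: [437.1, -111.6, 181.4]
orientation: [3.141, -0.0, -0.328]
force: [-0.2, 0.8, 0.4]
gripper_width: 1.003
```

```bash
python3 plan.py "[(437,-110.5,67,-0.327)]"; python3 - <<'E'
from h import *
for n,box in (("top",(150,280,240,370)),("scene",(130,260,140,280))):
    p=r.camera(n); a,b,c,d=box
    cv2.imwrite(f"pics/{n}2.png",cv2.resize(p["frame"][a:b,c:d,::-1],None,fx=4,fy=4,interpolation=cv2.INTER_CUBIC))
E
```

```text
t 3.62 pos [ 437.12 -111.56  181.36] ori [ 3.1408e+00 -2.0000e-04 -3.2800e-01] F [-0.23  0.81  0.38] T [ 0.02  0.03 -0.04] w 1.003
-> 437 -110.5 67 -0.327 n 4
    [-0.1, -0.3, 28.6] [0.0002, -0.0001, -0.0003]
    [-0.1, -0.3, 28.6] [0.0002, -0.0001, -0.0003]
    [-0.1, -0.3, 28.6] [0.0002, -0.0001, -0.0003]
    [-0.1, -0.2, 28.6] [0.0002, -0.0001, -0.0003]
```

View pics/top2.png

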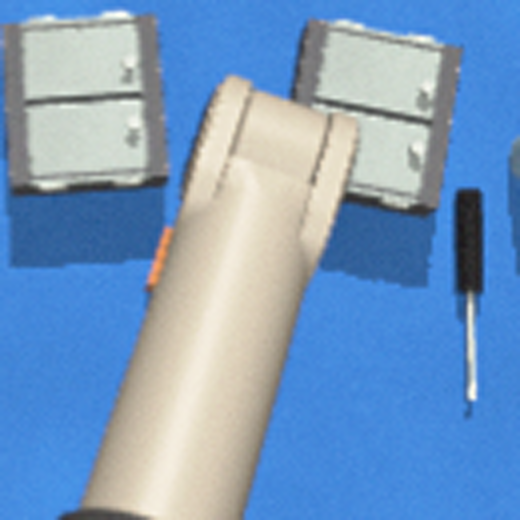

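View pics/scene2.png

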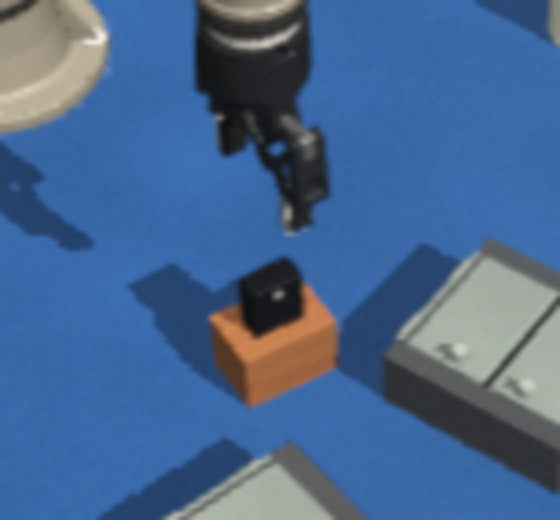

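>>> {"api": "jog_arm", "payload": {"deltas": [{"linear": [0, -1, 30], "twist": [0, 0, 0], "gripper": 1}, {"linear": [0, 0, 30], "twist": [0, 0, 0], "gripper": 1}, {"linear": [0, 0, 25], "twist": [0, 0, 0], "gripper": 0.2}, {"linear": [0, 0, 15], "twist": [0, 0, 0], "gripper": 0.2}, {"linear": [0, 0, 8], "twist": [0, 0, 0], "gripper": -0.2}]}}

```text
time_s: 4.13
tool_pos: [436.6, -105.2, 71.2]
orientation: [-3.141, 0.004, -0.318]
force: [0.8, 1.1, -0.1]
gripper_width: 0.603
```

>>> {"api": "jog_arm", "payload": {"deltas": [{"linear": [0, 0, 5.5], "twist": [0, 0, 0], "gripper": -0.25}, {"linear": [0, 0, 0], "twist": [0, 0, 0], "gripper": -0.3}, {"linear": [0, 0, 0], "twist": [0, 0, 0], "gripper": -0.3}]}}

```text
time_s: 4.38
tool_pos: [438.9, -107.5, 68.5]
orientation: [-3.141, -0.001, -0.321]
force: [0.1, 0.6, 0.3]
gripper_width: 0.351
```

```bash
python3 plan.py; python3 - <<'E'
from h import *
for n,box in (("scene",(130,260,140,280)),):
    p=r.camera(n); a,b,c,d=box
    cv2.imwrite(f"pics/{n}3.png",cv2.resize(p["frame"][a:b,c:d,::-1],None,fx=4,fy=4,interpolation=cv2.INTER_CUBIC))
E
```

```text
t 4.38 pos [ 438.87 -107.46   68.49] ori [-3.1411e+00 -1.4000e-03 -3.2060e-01] F [0.15 0.6  0.34] T [-0.03  0.06 -0.  ] w 0.351
```

View pics/scene3.png

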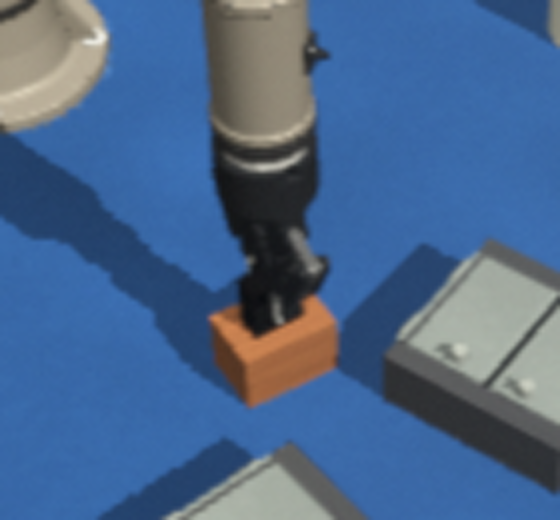

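>>> {"api": "jog_arm", "payload": {"deltas": [{"linear": [-0.9, 3.4, 0], "twist": [0, 0, 0.006], "gripper": -0.3}, {"linear": [0, 0, 0], "twist": [0, 0, 0], "gripper": -0.4}, {"linear": [0, 0, 0], "twist": [0, 0, 0], "gripper": -0.45}]}}

```text
time_s: 4.68
tool_pos: [436.9, -111.6, 68.8]
orientation: [-3.141, -0.003, -0.329]
force: [0.2, -0.9, 4.1]
gripper_width: 0.282
```

>>> {"api": "jog_arm", "payload": {"deltas": [{"linear": [0, 0, 0], "twist": [0, 0, 0], "gripper": -0.7}, {"linear": [0, 0, 0], "twist": [0, 0, 0], "gripper": -1}, {"linear": [0, 0, 0], "twist": [0, 0, 0], "gripper": -1}]}}

```text
time_s: 4.93
tool_pos: [437.0, -111.6, 68.9]
orientation: [-3.141, -0.002, -0.328]
force: [-0.5, -1.0, 6.9]
gripper_width: 0.274
```

>>> {"api": "jog_arm", "payload": {"deltas": [{"linear": [0, 0, -3], "twist": [0, 0, 0], "gripper": -1}, {"linear": [0, 0, -6], "twist": [0, 0, 0], "gripper": -1}, {"linear": [0, 0, -10], "twist": [0, 0, 0], "gripper": -1}, {"linear": [0, 0, -10], "twist": [0, 0, 0], "gripper": -1}, {"linear": [0, 0, -10], "twist": [0, 0, 0], "gripper": -1}]}}

```text
time_s: 5.35
tool_pos: [436.3, -110.9, 108.1]
orientation: [-3.142, -0.0, -0.328]
force: [-0.6, -0.7, -0.4]
gripper_width: 0.269
```

>>> {"api": "jog_arm", "payload": {"deltas": [{"linear": [0, 0, -15], "twist": [0, 0, 0], "gripper": -1}, {"linear": [0, 0, -15], "twist": [0, 0, 0], "gripper": -1}, {"linear": [0, 0, -5], "twist": [0, 0, 0], "gripper": -1}, {"linear": [0, 0, 0], "twist": [0, 0, 0], "gripper": -1}]}}

```text
time_s: 5.68
tool_pos: [436.0, -110.6, 143.1]
orientation: [-3.14, -0.001, -0.327]
force: [-1.2, -0.4, -1.4]
gripper_width: 0.273
```

```bash
python3 plan.py "[(585,-20,142,0.068)]"; python3 - <<'E'
from h import *
for n,box in (("scene",(130,260,140,280)),):
    p=r.camera(n); a,b,c,d=box
    cv2.imwrite(f"pics/{n}4.png",cv2.resize(p["frame"][a:b,c:d,::-1],None,fx=4,fy=4,interpolation=cv2.INTER_CUBIC))
    print([ (x["xy"],x["confidence"]) for t in ("feeler_tip","feeler_grip") for x in r.place_of(p,t)])
E
```

```text
t 5.68 pos [ 435.98 -110.62  143.12] ori [-3.1403e+00 -6.0000e-04 -3.2740e-01] F [-1.2  -0.42 -1.38] T [0.   0.06 0.03] w 0.273
-> 585 -20 142 0.068 n 5
    [22.4, -26.7, 0.3] [-0.0002, -0.0002, -0.0791]
    [24.4, -24.9, 0.3] [-0.0002, -0.0002, -0.0791]
    [26.3, -22.9, 0.2] [-0.0002, -0.0002, -0.0791]
    [28.1, -20.7, 0.2] [-0.0002, -0.0002, -0.0791]
    [29.6, -18.5, 0.2] [-0.0002, -0.0002, -0.0791]
[([209.4, 199.6], 0.61), ([144.6, 273.4], 0.61), ([204.4, 183.5], 0.67), ([326.7, 179.1], 0.33)]
```

View pics/scene4.png

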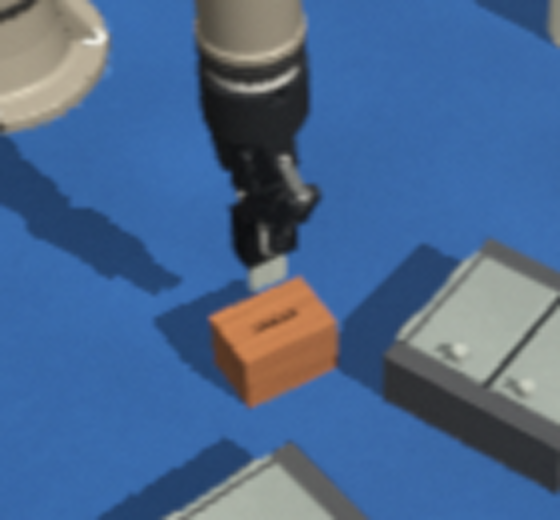

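```bash
python3 - <<'E'
from h import *
p=r.camera("scene")
print("tip at z93",at_z(p,[209.4,199.6],93.2),"tool 436,-110.6")
im=rect(p,400,480,-150,-70,55,6); cv2.imwrite("pics/slot.png",im[:,:,::-1])
g=im.max(2); 
m=((im[...,0].astype(int)<90)).astype(np.uint8)
N,l,st,ce=cv2.connectedComponentsWithStats(m)
for i in range(1,N):
    if st[i,4]>300:
        rr=cv2.minAreaRect(np.argwhere(l==i)[:,::-1].astype(np.float32)); print("x",480-rr[0][1]/6,"y",-70-rr[0][0]/6,np.array(rr[1])/6,rr[2])
E
```

```text
tip at z93 [[ 440.6635883  -101.94735153   93.2       ]] tool 436,-110.6
x 465.5833333333333 y -75.5 [28.83333333 11.        ] 90.0
x 409.1666666666667 y -145.66666666666669 [18.          8.33333333] 90.0
x 405.1666666666667 y -112.75 [34.16666667 10.        ] -0.0
```

View pics/slot.png

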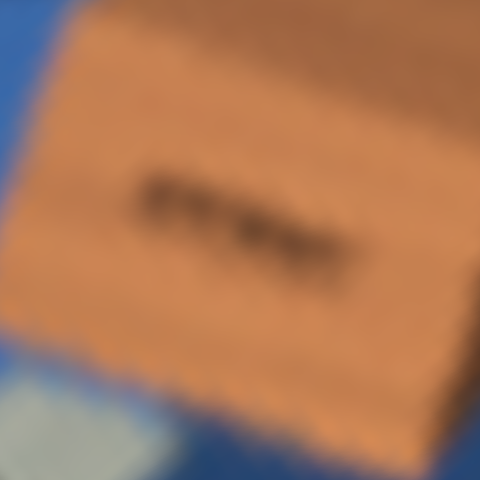

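```bash
python3 plan.py "[(600.3,2,125,0.068)]" 34
```

```text
t 5.88 pos [ 434.8  -110.38  140.9 ] ori [ 3.1413e+00  2.8000e-03 -3.2780e-01] F [ 0.42  0.63 -1.47] T [ 0.01 -0.03  0.01] w 0.274
-> 600.3 2 125 0.068 n 6
    [20.1, -26.6, 2.6] [-0.0, 0.0005, -0.066]
    [21.8, -25.2, 2.6] [-0.0, 0.0005, -0.066]
    [23.4, -23.7, 2.6] [-0.0, 0.0005, -0.066]
    [24.9, -22.1, 2.6] [-0.0, 0.0005, -0.066]
    [26.3, -20.5, 2.6] [-0.0, 0.0005, -0.066]
    [27.6, -18.7, 2.6] [-0.0, 0.0005, -0.066]
```

>>> {"api": "jog_arm", "payload": {"deltas": [{"linear": [20, -26.5, 2.5], "twist": [0, 0, -0.066], "gripper": -1}, {"linear": [22, -25, 2.5], "twist": [0, 0, -0.066], "gripper": -1}, {"linear": [23.5, -23.5, 2.5], "twist": [0, 0, -0.066], "gripper": -1}, {"linear": [25, -22, 2.5], "twist": [0, 0, -0.066], "gripper": -1}, {"linear": [26.5, -20.5, 2.5], "twist": [0, 0, -0.066], "gripper": -1}]}}

```text
time_s: 6.3
tool_pos: [574.3, -16.7, 127.6]
orientation: [-3.141, 0.003, 0.005]
force: [0.2, -1.1, -1.0]
gripper_width: 0.273
```

>>> {"api": "jog_arm", "payload": {"deltas": [{"linear": [27.5, -18.5, 2.5], "twist": [0, 0, -0.066], "gripper": -1}, {"linear": [0, 0, 0], "twist": [0, 0, 0], "gripper": -1}, {"linear": [0, 0, 0], "twist": [0, 0, 0], "gripper": -1}, {"linear": [0, 0, 0], "twist": [0, 0, 0], "gripper": -1}]}}

```text
time_s: 6.63
tool_pos: [600.5, -0.1, 125.3]
orientation: [3.141, 0.004, 0.067]
force: [0.4, 0.1, -1.5]
gripper_width: 0.275
```

```bash
python3 plan.py "[(600.3,2,113,0.068)]"; python3 - <<'E'
from h import *
for n,box in (("scene",(160,290,210,340)),):
    p=r.camera(n); a,b,c,d=box
    cv2.imwrite(f"pics/{n}5.png",cv2.resize(p["frame"][a:b,c:d,::-1],None,fx=4,fy=4,interpolation=cv2.INTER_CUBIC))
E
python3 plan.py
```

```text
t 6.63 pos [ 6.0045e+02 -5.0000e-02  1.2533e+02] ori [3.1405 0.0036 0.0674] F [ 0.44  0.11 -1.5 ] T [-0.05 -0.02 -0.06] w 0.275
-> 600.3 2 113 0.068 n 1
    [0.0, -2.1, 12.3] [0.0011, 0.0036, -0.0006]
t 6.68 pos [600.33  -0.78 125.89] ori [3.1406e+00 2.8000e-03 6.6000e-02] F [ 0.11 -0.6  -1.47] T [-0.01 -0.04  0.05] w 0.274
```

View pics/scene5.png

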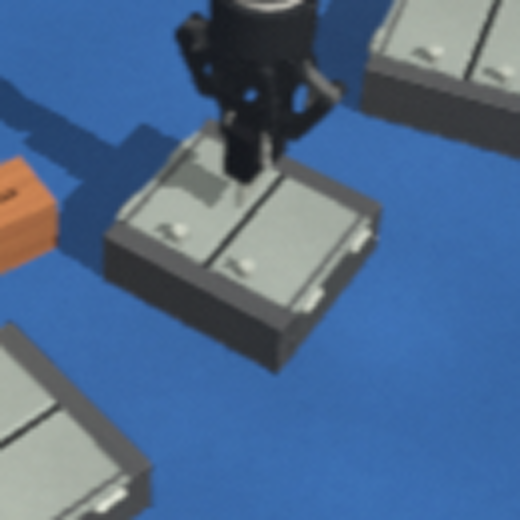

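```bash
python3 - <<'E'
from h import *
p=r.camera("scene"); s=r.observe(); print(s["tool_pos"])
z=s["tool_pos"][2]-50
im=rect(p,570,640,-35,35,z,8); cv2.imwrite("pics/tip.png",im[:,:,::-1])
cv2.imwrite("pics/tipraw.png",cv2.resize(p["frame"][190:235,245,None][:0] if 0 else p["frame"][188:233,240:300,::-1],None,fx=12,fy=12,interpolation=cv2.INTER_CUBIC))
E
```

```text
[600.43409463  -0.97102355 126.36170153]
```

View pics/tip.png

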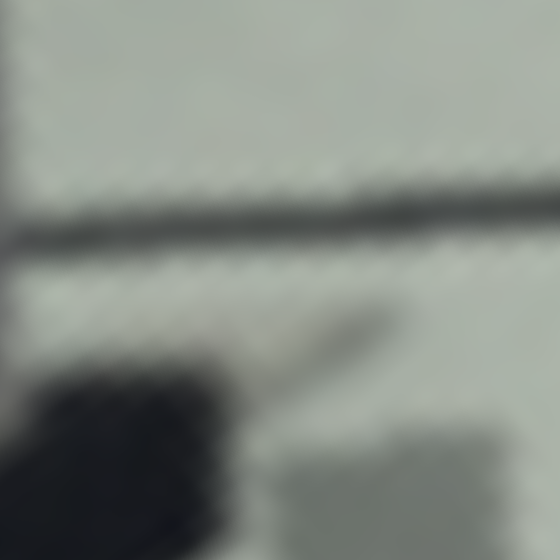

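View pics/tipraw.png

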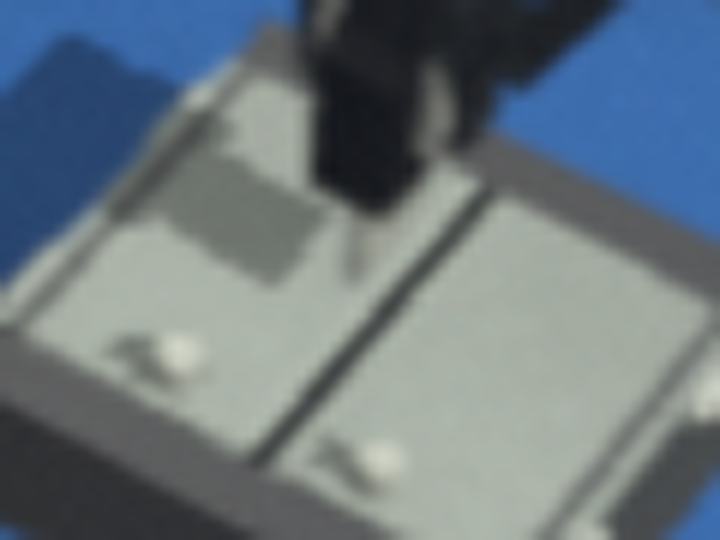

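>>> {"api": "jog_arm", "payload": {"deltas": [{"linear": [1.3, -2, 6], "twist": [0, 0, 0], "gripper": -1}, {"linear": [0, 0, 6], "twist": [0, 0, 0], "gripper": -1}, {"linear": [0, 0, 3], "twist": [0, 0, 0], "gripper": -1}, {"linear": [0, 0, 1], "twist": [0, 0, 0], "gripper": -1}, {"linear": [0, 0, 0], "twist": [0, 0, 0], "gripper": -1}]}}

```text
time_s: 7.15
tool_pos: [602.2, 2.7, 110.2]
orientation: [-3.141, 0.001, 0.068]
force: [-0.1, 0.2, -1.8]
gripper_width: 0.266
```

```bash
cat > tip.py <<'E'
from h import *
import sys
p=r.camera("scene"); s=r.observe(); x,y,z=s["tool_pos"]; print(np.round(s["tool_pos"],2),np.round(s["orientation"],4),np.round(s["force"],1))
im=rect(p,x-35,x+35,y-35,y+35,max(z-50,55),8)
cv2.imwrite(sys.argv[1],im[:,:,::-1])
E
python3 tip.py pics/tip2.png
```

```text
[602.62   2.68 110.59] [-3.1415e+00  4.0000e-04  6.7900e-02] [ 0.7  0.2 -1. ]
```

View pics/tip2.png

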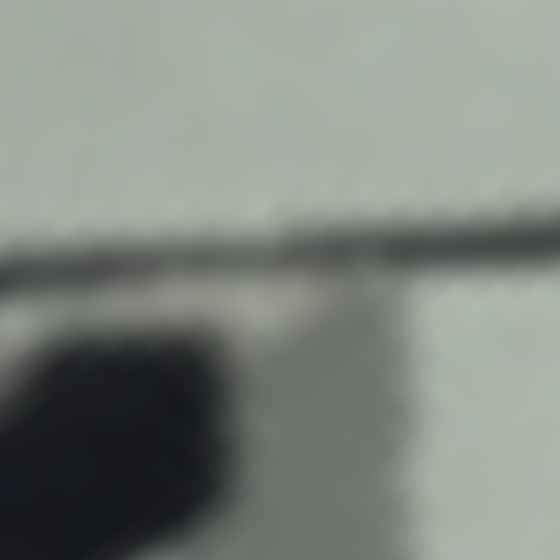

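>>> {"api": "jog_arm", "payload": {"deltas": [{"linear": [0, 0, 1.5], "twist": [0, 0, 0], "gripper": -1}, {"linear": [0, 0, 1.5], "twist": [0, 0, 0], "gripper": -1}, {"linear": [0, 0, 1.5], "twist": [0, 0, 0], "gripper": -1}, {"linear": [0, 0, 0.5], "twist": [0, 0, 0], "gripper": -1}, {"linear": [0, 0, 0], "twist": [0, 0, 0], "gripper": -1}]}}

```text
time_s: 7.62
tool_pos: [602.7, 2.8, 105.6]
orientation: [3.142, 0.0, 0.068]
force: [0.8, -0.8, -1.8]
gripper_width: 0.274
```

>>> {"api": "jog_arm", "payload": {"deltas": [{"linear": [0, 0, 1], "twist": [0, 0, 0], "gripper": -1}, {"linear": [0, 0, 1], "twist": [0, 0, 0], "gripper": -1}, {"linear": [0, 0, 0], "twist": [0, 0, 0], "gripper": -1}]}}

```text
time_s: 7.87
tool_pos: [602.7, 2.8, 103.6]
orientation: [-3.142, 0.0, 0.068]
force: [-0.1, -0.0, -1.0]
gripper_width: 0.278
```

>>> {"api": "jog_arm", "payload": {"deltas": [{"linear": [0, 0, 1], "twist": [0, 0, 0], "gripper": -1}, {"linear": [0, 0, 1], "twist": [0, 0, 0], "gripper": -1}, {"linear": [0, 0, 0], "twist": [0, 0, 0], "gripper": -1}]}}

```text
time_s: 8.12
tool_pos: [602.7, 2.7, 101.5]
orientation: [-3.142, 0.0, 0.068]
force: [1.0, 0.2, -0.7]
gripper_width: 0.27
```

>>> {"api": "jog_arm", "payload": {"deltas": [{"linear": [0, 0, 1], "twist": [0, 0, 0], "gripper": -1}, {"linear": [0, 0, 1], "twist": [0, 0, 0], "gripper": -1}, {"linear": [0, 0, 0], "twist": [0, 0, 0], "gripper": -1}]}}

```text
time_s: 8.37
tool_pos: [602.7, 2.8, 99.5]
orientation: [-3.142, 0.0, 0.068]
force: [0.5, -0.3, -0.8]
gripper_width: 0.275
```

>>> {"api": "jog_arm", "payload": {"deltas": [{"linear": [0, 0, 1], "twist": [0, 0, 0], "gripper": -1}, {"linear": [0, 0, 1], "twist": [0, 0, 0], "gripper": -1}, {"linear": [0, 0, 0], "twist": [0, 0, 0], "gripper": -1}]}}

```text
time_s: 8.62
tool_pos: [602.8, 2.8, 97.5]
orientation: [-3.142, 0.0, 0.068]
force: [0.3, 1.1, -1.5]
gripper_width: 0.274
```

>>> {"api": "jog_arm", "payload": {"deltas": [{"linear": [0, 0, 1], "twist": [0, 0, 0], "gripper": -1}, {"linear": [0, 0, 1], "twist": [0, 0, 0], "gripper": -1}, {"linear": [0, 0, 0], "twist": [0, 0, 0], "gripper": -1}]}}

```text
time_s: 8.87
tool_pos: [602.8, 2.8, 95.6]
orientation: [-3.142, 0.0, 0.068]
force: [0.3, -0.5, -2.7]
gripper_width: 0.275
```

>>> {"api": "jog_arm", "payload": {"deltas": [{"linear": [0, 0, 1], "twist": [0, 0, 0], "gripper": -1}, {"linear": [0, 0, 1], "twist": [0, 0, 0], "gripper": -1}, {"linear": [0, 0, 0], "twist": [0, 0, 0], "gripper": -1}]}}

```text
time_s: 9.12
tool_pos: [602.8, 2.7, 93.5]
orientation: [-3.142, 0.0, 0.068]
force: [-1.1, 0.1, -1.6]
gripper_width: 0.273
```

>>> {"api": "jog_arm", "payload": {"deltas": [{"linear": [0, 0, 1], "twist": [0, 0, 0], "gripper": -1}, {"linear": [0, 0, 1], "twist": [0, 0, 0], "gripper": -1}, {"linear": [0, 0, 0], "twist": [0, 0, 0], "gripper": -1}]}}

```text
time_s: 9.37
tool_pos: [602.8, 2.8, 91.6]
orientation: [-3.142, 0.0, 0.068]
force: [-0.6, -0.2, -1.0]
gripper_width: 0.274
```

>>> {"api": "jog_arm", "payload": {"deltas": [{"linear": [0, 0, 1], "twist": [0, 0, 0], "gripper": -1}, {"linear": [0, 0, 1], "twist": [0, 0, 0], "gripper": -1}, {"linear": [0, 0, 0], "twist": [0, 0, 0], "gripper": -1}]}}

```text
time_s: 9.62
tool_pos: [602.8, 2.7, 89.8]
orientation: [-3.142, 0.0, 0.068]
force: [-0.5, -0.2, -0.5]
gripper_width: 0.275
```

>>> {"api": "jog_arm", "payload": {"deltas": [{"linear": [0, 0, 1], "twist": [0, 0, 0], "gripper": -1}, {"linear": [0, 0, 1], "twist": [0, 0, 0], "gripper": -1}, {"linear": [0, 0, 0], "twist": [0, 0, 0], "gripper": -1}]}}

```text
time_s: 9.87
tool_pos: [602.8, 2.7, 88.3]
orientation: [-3.141, -0.0, 0.068]
force: [-2.0, 1.2, 4.3]
gripper_width: 0.27
```

>>> {"api": "jog_arm", "payload": {"deltas": [{"linear": [0, 0, 0.7], "twist": [0, 0, 0], "gripper": -1}, {"linear": [0, 0, 0], "twist": [0, 0, 0], "gripper": -1}]}}

```text
time_s: 10.03
tool_pos: [602.9, 2.7, 87.8]
orientation: [-3.141, -0.0, 0.068]
force: [-2.9, -0.6, 4.7]
gripper_width: 0.277
```

>>> {"api": "jog_arm", "payload": {"deltas": [{"linear": [0, 0, 0.8], "twist": [0, 0, 0], "gripper": -1}, {"linear": [0, 0, 0], "twist": [0, 0, 0], "gripper": -1}, {"linear": [0, 0, 0], "twist": [0, 0, 0], "gripper": -1}]}}

```text
time_s: 10.28
tool_pos: [602.9, 2.7, 87.3]
orientation: [-3.141, -0.0, 0.068]
force: [-3.7, 0.8, 5.6]
gripper_width: 0.272
```

>>> {"api": "jog_arm", "payload": {"deltas": [{"linear": [0, 0, -4], "twist": [0, 0, 0], "gripper": -1}, {"linear": [-0.8, 0, 0], "twist": [0, 0, 0], "gripper": -1}, {"linear": [0, 0, 0], "twist": [0, 0, 0], "gripper": -1}]}}

```text
time_s: 10.53
tool_pos: [602.6, 2.7, 90.2]
orientation: [3.141, -0.001, 0.068]
force: [-0.2, 0.2, -1.0]
gripper_width: 0.272
```

>>> {"api": "jog_arm", "payload": {"deltas": [{"linear": [0, 0, 1], "twist": [0, 0, 0], "gripper": -1}, {"linear": [0, 0, 1], "twist": [0, 0, 0], "gripper": -1}, {"linear": [0, 0, 1], "twist": [0, 0, 0], "gripper": -1}, {"linear": [0, 0, 0], "twist": [0, 0, 0], "gripper": -1}]}}

```text
time_s: 10.87
tool_pos: [602.7, 2.7, 87.9]
orientation: [-3.142, -0.001, 0.068]
force: [-0.9, -0.0, 5.3]
gripper_width: 0.273
```

>>> {"api": "jog_arm", "payload": {"deltas": [{"linear": [0, 0, -8], "twist": [0, 0, 0], "gripper": -1}, {"linear": [0, 0, -12], "twist": [0, 0, 0], "gripper": -1}, {"linear": [0, 0, -15], "twist": [0, 0, 0], "gripper": -1}, {"linear": [0, 0, -15], "twist": [0, 0, 0], "gripper": -1}, {"linear": [0, 0, -2], "twist": [0, 0, 0], "gripper": -1}]}}

```text
time_s: 11.28
tool_pos: [604.1, 2.3, 142.7]
orientation: [3.141, -0.006, 0.068]
force: [0.8, 0.9, -1.1]
gripper_width: 0.274
```

```bash
python3 plan.py "[(591.7,-275,135,-0.2025)]" 31
```

```text
t 11.28 pos [604.11   2.34 142.66] ori [ 3.1411 -0.0057  0.0681] F [ 0.8   0.86 -1.14] T [ 0.   -0.1   0.03] w 0.274
-> 591.7 -275 135 -0.2025 n 9
    [-3.5, 30.6, 0.8] [-0.0, -0.0006, 0.0301]
    [-2.6, 30.7, 0.8] [-0.0, -0.0006, 0.0301]
    [-1.6, 30.8, 0.9] [-0.0, -0.0006, 0.0301]
    [-0.7, 30.8, 0.9] [-0.0, -0.0006, 0.0301]
    [0.2, 30.8, 0.9] [-0.0, -0.0006, 0.0301]
    [1.2, 30.8, 0.9] [-0.0, -0.0006, 0.0301]
    [2.1, 30.8, 0.9] [-0.0, -0.0006, 0.0301]
    [3.0, 30.7, 0.9] [-0.0, -0.0006, 0.0301]
    [3.9, 30.6, 0.9] [-0.0, -0.0006, 0.0301]
```

>>> {"api": "jog_arm", "payload": {"deltas": [{"linear": [-3.5, 30.5, 0], "twist": [0, 0, 0.03], "gripper": -1}, {"linear": [-2.5, 30.5, 0], "twist": [0, 0, 0.03], "gripper": -1}, {"linear": [-1.5, 31, 0], "twist": [0, 0, 0.03], "gripper": -1}, {"linear": [-0.5, 31, 0], "twist": [0, 0, 0.03], "gripper": -1}, {"linear": [0, 31, 0], "twist": [0, 0, 0.03], "gripper": -1}]}}

```text
time_s: 11.7
tool_pos: [594.8, -152.6, 138.9]
orientation: [-3.141, 0.001, -0.083]
force: [-0.3, -0.1, -2.8]
gripper_width: 0.271
```

>>> {"api": "jog_arm", "payload": {"deltas": [{"linear": [1, 31, 1], "twist": [0, 0, 0.03], "gripper": -1}, {"linear": [2, 31, 1], "twist": [0, 0, 0.03], "gripper": -1}, {"linear": [3, 30.5, 1], "twist": [0, 0, 0.03], "gripper": -1}, {"linear": [4, 30.5, 1], "twist": [0, 0, 0.03], "gripper": -1}, {"linear": [0, 0, 0], "twist": [0, 0, 0], "gripper": -1}]}}

```text
time_s: 12.12
tool_pos: [585.4, -285.3, 135.0]
orientation: [3.132, 0.001, -0.214]
force: [-0.6, -2.4, -0.9]
gripper_width: 0.271
```

>>> {"api": "jog_arm", "payload": {"deltas": [{"linear": [0, 0, 0], "twist": [0, 0, 0], "gripper": -1}, {"linear": [0, 0, 0], "twist": [0, 0, 0], "gripper": -1}]}}

```text
time_s: 12.28
tool_pos: [589.6, -274.1, 134.6]
orientation: [-3.14, 0.001, -0.202]
force: [0.1, 0.6, -1.8]
gripper_width: 0.275
```

```bash
python3 plan.py "[(591.7,-275,110,-0.2025)]" 31
```

```text
t 12.28 pos [ 589.56 -274.1   134.63] ori [-3.1401e+00  9.0000e-04 -2.0200e-01] F [ 0.14  0.65 -1.82] T [ 0.01 -0.05  0.  ] w 0.275
-> 591.7 -275 110 -0.2025 n 1
    [2.3, 0.5, 24.6] [-0.0015, 0.0009, 0.0005]
```

>>> {"api": "jog_arm", "payload": {"deltas": [{"linear": [2, 0.5, 7], "twist": [0, 0, 0], "gripper": -1}, {"linear": [0, 0, 7], "twist": [0, 0, 0], "gripper": -1}, {"linear": [0, 0, 6], "twist": [0, 0, 0], "gripper": -1}, {"linear": [0, 0, 3], "twist": [0, 0, 0], "gripper": -1}, {"linear": [0, 0, 1], "twist": [0, 0, 0], "gripper": -1}]}}

```text
time_s: 12.7
tool_pos: [591.0, -274.5, 109.8]
orientation: [-3.141, 0.002, -0.201]
force: [-0.1, -1.1, -0.9]
gripper_width: 0.276
```

>>> {"api": "jog_arm", "payload": {"deltas": [{"linear": [0, 0, 0], "twist": [0, 0, 0], "gripper": -1}, {"linear": [0, 0, 0], "twist": [0, 0, 0], "gripper": -1}]}}

```text
time_s: 12.87
tool_pos: [591.6, -275.7, 111.4]
orientation: [3.141, -0.0, -0.202]
force: [0.4, -0.3, -0.7]
gripper_width: 0.269
```

```bash
python3 tip.py pics/tip3.png
```

```text
[ 591.7  -275.9   111.65] [ 3.1413e+00 -7.0000e-04 -2.0190e-01] [-0.5  0.1 -0.8]
```

View pics/tip3.png

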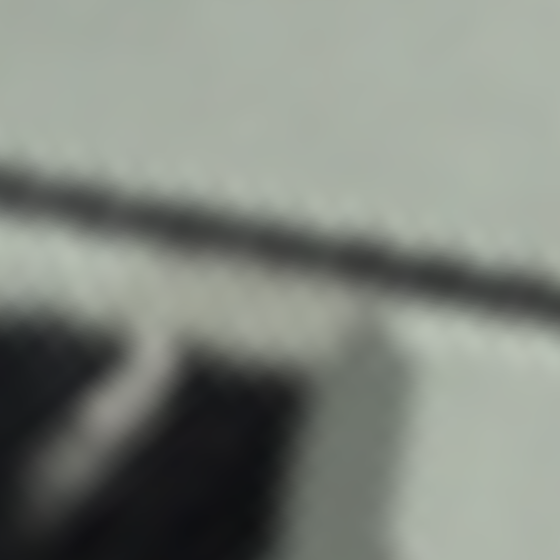

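>>> {"api": "jog_arm", "payload": {"deltas": [{"linear": [1, 0, 1.5], "twist": [0, 0, 0], "gripper": -1}, {"linear": [0, 0, 1.5], "twist": [0, 0, 0], "gripper": -1}, {"linear": [0, 0, 0.5], "twist": [0, 0, 0], "gripper": -1}, {"linear": [0, 0, 0], "twist": [0, 0, 0], "gripper": -1}]}}

```text
time_s: 13.25
tool_pos: [592.4, -275.9, 107.6]
orientation: [-3.141, 0.0, -0.202]
force: [0.7, -0.6, -2.5]
gripper_width: 0.273
```

```bash
python3 tip.py pics/tip4.png
```

```text
[ 592.4  -275.92  107.69] [-3.1415e+00  2.0000e-04 -2.0190e-01] [ 0.2  0.3 -1.3]
```

View pics/tip4.png

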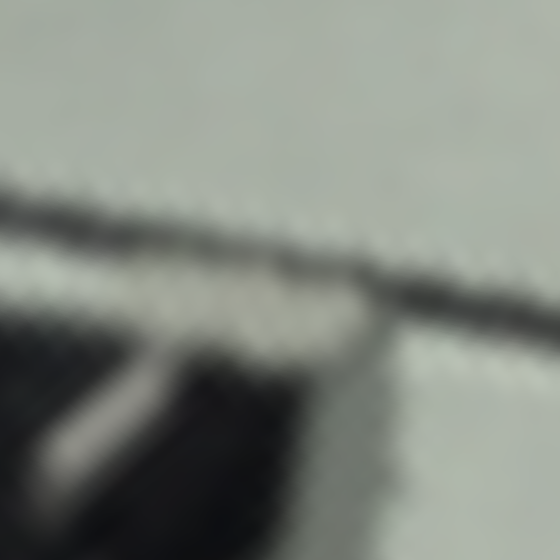

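>>> {"api": "jog_arm", "payload": {"deltas": [{"linear": [0, 0, 1], "twist": [0, 0, 0], "gripper": -1}, {"linear": [0, 0, 1], "twist": [0, 0, 0], "gripper": -1}, {"linear": [0, 0, 1], "twist": [0, 0, 0], "gripper": -1}, {"linear": [0, 0, 0], "twist": [0, 0, 0], "gripper": -1}]}}

```text
time_s: 13.63
tool_pos: [592.3, -275.8, 104.5]
orientation: [-3.141, 0.0, -0.202]
force: [0.5, -0.1, -1.4]
gripper_width: 0.272
```

>>> {"api": "jog_arm", "payload": {"deltas": [{"linear": [0, 0, 1], "twist": [0, 0, 0], "gripper": -1}, {"linear": [0, 0, 1], "twist": [0, 0, 0], "gripper": -1}, {"linear": [0, 0, 0], "twist": [0, 0, 0], "gripper": -1}]}}

```text
time_s: 13.88
tool_pos: [592.3, -275.9, 102.5]
orientation: [-3.141, 0.0, -0.202]
force: [-0.7, -0.1, -2.3]
gripper_width: 0.273
```

>>> {"api": "jog_arm", "payload": {"deltas": [{"linear": [0, 0, 1], "twist": [0, 0, 0], "gripper": -1}, {"linear": [0, 0, 1], "twist": [0, 0, 0], "gripper": -1}, {"linear": [0, 0, 0], "twist": [0, 0, 0], "gripper": -1}]}}

```text
time_s: 14.13
tool_pos: [592.2, -275.9, 100.4]
orientation: [-3.142, 0.001, -0.202]
force: [-0.4, -0.4, -2.2]
gripper_width: 0.275
```

>>> {"api": "jog_arm", "payload": {"deltas": [{"linear": [0, 0, 1], "twist": [0, 0, 0], "gripper": -1}, {"linear": [0, 0, 1], "twist": [0, 0, 0], "gripper": -1}, {"linear": [0, 0, 0], "twist": [0, 0, 0], "gripper": -1}]}}

```text
time_s: 14.38
tool_pos: [592.3, -275.9, 98.5]
orientation: [-3.142, 0.001, -0.202]
force: [-0.6, -0.1, -1.9]
gripper_width: 0.269
```

>>> {"api": "jog_arm", "payload": {"deltas": [{"linear": [0, 0, 1], "twist": [0, 0, 0], "gripper": -1}, {"linear": [0, 0, 1], "twist": [0, 0, 0], "gripper": -1}, {"linear": [0, 0, 0], "twist": [0, 0, 0], "gripper": -1}]}}

```text
time_s: 14.63
tool_pos: [592.3, -275.9, 96.5]
orientation: [-3.142, 0.0, -0.202]
force: [-0.8, -0.1, -2.8]
gripper_width: 0.276
```

>>> {"api": "jog_arm", "payload": {"deltas": [{"linear": [0, 0, 1], "twist": [0, 0, 0], "gripper": -1}, {"linear": [0, 0, 1], "twist": [0, 0, 0], "gripper": -1}, {"linear": [0, 0, 0], "twist": [0, 0, 0], "gripper": -1}]}}

```text
time_s: 14.88
tool_pos: [592.3, -275.9, 94.5]
orientation: [-3.142, 0.0, -0.202]
force: [-2.0, 0.5, -1.4]
gripper_width: 0.275
```

>>> {"api": "jog_arm", "payload": {"deltas": [{"linear": [0, 0, 1], "twist": [0, 0, 0], "gripper": -1}, {"linear": [0, 0, 1], "twist": [0, 0, 0], "gripper": -1}, {"linear": [0, 0, 0], "twist": [0, 0, 0], "gripper": -1}]}}

```text
time_s: 15.13
tool_pos: [592.3, -275.9, 92.5]
orientation: [-3.142, 0.001, -0.202]
force: [-2.6, 0.5, -1.4]
gripper_width: 0.275
```

>>> {"api": "jog_arm", "payload": {"deltas": [{"linear": [0, 0, 1], "twist": [0, 0, 0], "gripper": -1}, {"linear": [0, 0, 1], "twist": [0, 0, 0], "gripper": -1}, {"linear": [0, 0, 0], "twist": [0, 0, 0], "gripper": -1}]}}

```text
time_s: 15.38
tool_pos: [592.3, -275.9, 90.5]
orientation: [-3.142, 0.0, -0.202]
force: [-1.3, 1.2, -1.7]
gripper_width: 0.269
```

>>> {"api": "jog_arm", "payload": {"deltas": [{"linear": [0, 0, 1], "twist": [0, 0, 0], "gripper": -1}, {"linear": [0, 0, 1], "twist": [0, 0, 0], "gripper": -1}, {"linear": [0, 0, 0], "twist": [0, 0, 0], "gripper": -1}]}}

```text
time_s: 15.63
tool_pos: [592.3, -276.0, 89.0]
orientation: [-3.141, 0.0, -0.202]
force: [-3.3, 0.7, 2.1]
gripper_width: 0.273
```

>>> {"api": "jog_arm", "payload": {"deltas": [{"linear": [-0.6, 0, 0], "twist": [0, 0, 0], "gripper": -1}, {"linear": [0, 0, 0.8], "twist": [0, 0, 0], "gripper": -1}, {"linear": [0, 0, 0.7], "twist": [0, 0, 0], "gripper": -1}, {"linear": [0, 0, 0], "twist": [0, 0, 0], "gripper": -1}]}}

```text
time_s: 15.97
tool_pos: [592.2, -276.0, 88.0]
orientation: [3.142, -0.001, -0.202]
force: [-2.5, 1.4, 4.5]
gripper_width: 0.267
```

>>> {"api": "jog_arm", "payload": {"deltas": [{"linear": [0, 0, -8], "twist": [0, 0, 0], "gripper": -1}, {"linear": [0, 0, -12], "twist": [0, 0, 0], "gripper": -1}, {"linear": [0, 0, -15], "twist": [0, 0, 0], "gripper": -1}, {"linear": [0, 0, -15], "twist": [0, 0, 0], "gripper": -1}, {"linear": [0, 0, -2], "twist": [0, 0, 0], "gripper": -1}]}}

```text
time_s: 16.38
tool_pos: [594.6, -277.2, 143.3]
orientation: [3.14, -0.008, -0.201]
force: [1.1, -1.4, -0.9]
gripper_width: 0.273
```

```bash
python3 plan.py "[(615,0,143,0.05),(638.5,285,140,0.292)]" 35
```

```text
t 16.38 pos [ 594.61 -277.2   143.31] ori [ 3.1395 -0.008  -0.2014] F [ 1.12 -1.35 -0.85] T [-0.05 -0.06  0.04] w 0.273
-> 615 0 143 0.05 n 8
    [-4.4, -34.5, -0.1] [0.0004, -0.001, -0.0314]
    [-3.3, -34.6, -0.1] [0.0004, -0.001, -0.0314]
    [-2.3, -34.7, -0.0] [0.0004, -0.001, -0.0314]
    [-1.2, -34.7, -0.0] [0.0004, -0.001, -0.0314]
    [-0.1, -34.7, -0.0] [0.0004, -0.001, -0.0314]
    [1.0, -34.7, 0.0] [0.0004, -0.001, -0.0314]
    [2.1, -34.7, 0.0] [0.0004, -0.001, -0.0314]
    [3.2, -34.6, 0.0] [0.0004, -0.001, -0.0314]
-> 638.5 285 140 0.292 n 9
    [4.2, -31.5, 0.3] [0.0, 0.0, -0.0269]
    [5.0, -31.4, 0.3] [0.0, 0.0, -0.0269]
    [5.9, -31.2, 0.3] [0.0, 0.0, -0.0269]
    [6.7, -31.1, 0.3] [0.0, 0.0, -0.0269]
    [7.5, -30.9, 0.3] [0.0, 0.0, -0.0269]
    [8.4, -30.7, 0.3] [0.0, 0.0, -0.0269]
    [9.2, -30.4, 0.3] [0.0, 0.0, -0.0269]
    [10.0, -30.2, 0.3] [0.0, 0.0, -0.0269]
    [10.8, -29.9, 0.3] [0.0, 0.0, -0.0269]
```

>>> {"api": "jog_arm", "payload": {"deltas": [{"linear": [-4.5, -34.5, 0], "twist": [0, 0, -0.031], "gripper": -1}, {"linear": [-3.5, -34.5, 0], "twist": [0, 0, -0.031], "gripper": -1}, {"linear": [-2.5, -34.5, 0], "twist": [0, 0, -0.031], "gripper": -1}, {"linear": [-1, -34.5, 0], "twist": [0, 0, -0.031], "gripper": -1}, {"linear": [0, -34.5, 0], "twist": [0, 0, -0.031], "gripper": -1}]}}

```text
time_s: 16.8
tool_pos: [605.0, -101.3, 139.2]
orientation: [-3.141, -0.001, -0.045]
force: [1.2, 0.2, -1.2]
gripper_width: 0.275
```

>>> {"api": "jog_arm", "payload": {"deltas": [{"linear": [1, -34.5, 0], "twist": [0, 0, -0.031], "gripper": -1}, {"linear": [2, -34.5, 0], "twist": [0, 0, -0.031], "gripper": -1}, {"linear": [3, -34.5, 0], "twist": [0, 0, -0.031], "gripper": -1}, {"linear": [4, -31.5, 0], "twist": [0, 0, -0.027], "gripper": -1}, {"linear": [5, -31.5, 0], "twist": [0, 0, -0.027], "gripper": -1}]}}

```text
time_s: 17.22
tool_pos: [617.7, 66.0, 139.2]
orientation: [-3.141, -0.001, 0.102]
force: [0.8, -0.2, -1.1]
gripper_width: 0.266
```

```bash
python3 plan.py "[(638.4,285,135,0.292)]" 31
```

```text
t 17.22 pos [617.74  65.99 139.24] ori [-3.141e+00 -1.100e-03  1.021e-01] F [ 0.81 -0.16 -1.06] T [ 0.03 -0.07  0.03] w 0.266
-> 638.4 285 135 0.292 n 8
    [5.4, -27.0, 0.6] [-0.0001, -0.0001, -0.0237]
    [6.0, -26.8, 0.5] [-0.0001, -0.0001, -0.0237]
    [6.6, -26.7, 0.5] [-0.0001, -0.0001, -0.0237]
    [7.3, -26.5, 0.5] [-0.0001, -0.0001, -0.0237]
    [7.9, -26.3, 0.5] [-0.0001, -0.0001, -0.0237]
    [8.5, -26.1, 0.5] [-0.0001, -0.0001, -0.0237]
    [9.1, -25.9, 0.5] [-0.0001, -0.0001, -0.0237]
    [9.7, -25.7, 0.5] [-0.0001, -0.0001, -0.0237]
```

>>> {"api": "jog_arm", "payload": {"deltas": [{"linear": [5.5, -27, 0], "twist": [0, 0, -0.024], "gripper": -1}, {"linear": [6, -27, 0], "twist": [0, 0, -0.024], "gripper": -1}, {"linear": [6.5, -26.5, 0], "twist": [0, 0, -0.024], "gripper": -1}, {"linear": [7.5, -26.5, 0], "twist": [0, 0, -0.024], "gripper": -1}, {"linear": [8, -26.5, 0], "twist": [0, 0, -0.024], "gripper": -1}]}}

```text
time_s: 17.63
tool_pos: [631.2, 202.4, 139.1]
orientation: [-3.141, -0.001, 0.221]
force: [1.7, -0.4, -1.7]
gripper_width: 0.275
```

>>> {"api": "jog_arm", "payload": {"deltas": [{"linear": [8.5, -26, 1], "twist": [0, 0, -0.024], "gripper": -1}, {"linear": [9, -26, 1], "twist": [0, 0, -0.024], "gripper": -1}, {"linear": [9.5, -25.5, 1], "twist": [0, 0, -0.022], "gripper": -1}, {"linear": [0, 0, 0], "twist": [0, 0, 0], "gripper": -1}, {"linear": [0, 0, 0], "twist": [0, 0, 0], "gripper": -1}]}}

```text
time_s: 18.05
tool_pos: [637.5, 286.5, 135.2]
orientation: [-3.14, 0.0, 0.295]
force: [0.1, -0.9, -1.7]
gripper_width: 0.273
```

>>> {"api": "jog_arm", "payload": {"deltas": [{"linear": [0, 0, 0], "twist": [0, 0, 0], "gripper": -1}, {"linear": [0, 0, 0], "twist": [0, 0, 0], "gripper": -1}]}}

```text
time_s: 18.22
tool_pos: [639.0, 280.3, 136.3]
orientation: [3.14, -0.0, 0.288]
force: [0.1, -0.1, -1.1]
gripper_width: 0.274
```

```bash
python3 plan.py "[(638.4,285,110,0.292)]" 31
```

```text
t 18.22 pos [638.99 280.31 136.25] ori [ 3.1399e+00 -1.0000e-04  2.8760e-01] F [ 0.07 -0.05 -1.08] T [-0.04 -0.03  0.11] w 0.274
-> 638.4 285 110 0.292 n 1
    [0.8, -4.7, 26.2] [0.0017, -0.0001, -0.0044]
```

>>> {"api": "jog_arm", "payload": {"deltas": [{"linear": [0, -2, 7], "twist": [0, 0, -0.001], "gripper": -1}, {"linear": [0, 0, 7], "twist": [0, 0, 0], "gripper": -1}, {"linear": [0, 0, 7], "twist": [0, 0, 0], "gripper": -1}, {"linear": [0, 0, 3], "twist": [0, 0, 0], "gripper": -1}, {"linear": [0, 0, 1], "twist": [0, 0, 0], "gripper": -1}]}}

```text
time_s: 18.63
tool_pos: [636.9, 283.8, 109.6]
orientation: [3.141, 0.003, 0.291]
force: [-0.2, 0.1, -2.0]
gripper_width: 0.271
```

>>> {"api": "jog_arm", "payload": {"deltas": [{"linear": [0, 0, 0], "twist": [0, 0, 0], "gripper": -1}, {"linear": [0, 0, 0], "twist": [0, 0, 0], "gripper": -1}, {"linear": [0, 0, 0], "twist": [0, 0, 0], "gripper": -1}]}}

```text
time_s: 18.88
tool_pos: [638.2, 284.4, 111.8]
orientation: [-3.142, -0.001, 0.291]
force: [0.3, -0.7, -1.2]
gripper_width: 0.268
```

```bash
python3 tip.py pics/tip5.png; python3 plan.py
```

```text
[638.18 284.44 111.82] [-3.1415e+00 -1.0000e-03  2.9120e-01] [-0.2  0.7 -2.4]
t 18.93 pos [638.18 284.44 111.82] ori [-3.1415e+00 -1.0000e-03  2.9120e-01] F [-0.18  0.73 -2.36] T [ 0.   -0.03 -0.03] w 0.276
```

View pics/tip5.png

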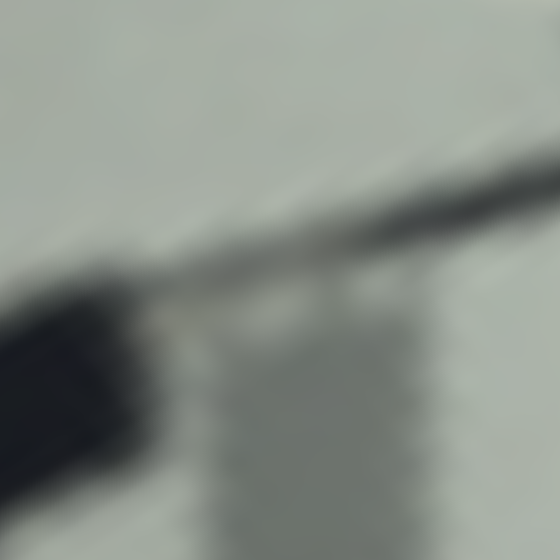

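>>> {"api": "jog_arm", "payload": {"deltas": [{"linear": [0, 0, 1.5], "twist": [0, 0, 0], "gripper": -1}, {"linear": [0, 0, 1.5], "twist": [0, 0, 0], "gripper": -1}, {"linear": [0, 0, 1], "twist": [0, 0, 0], "gripper": -1}, {"linear": [0, 0, 0], "twist": [0, 0, 0], "gripper": -1}]}}

```text
time_s: 19.27
tool_pos: [637.6, 284.3, 106.9]
orientation: [3.142, 0.001, 0.291]
force: [0.4, -0.1, -0.8]
gripper_width: 0.275
```

```bash
python3 tip.py pics/tip6.png; python3 - <<'E'
from h import *
p=r.camera("scene")
cv2.imwrite("pics/raw6.png",cv2.resize(p["frame"][145:195,290:360,::-1],None,fx=11,fy=11,interpolation=cv2.INTER_CUBIC))
E
```

```text
[637.63 284.33 107.02] [3.1416e+00 5.0000e-04 2.9110e-01] [ 1.   0.7 -0.8]
```

View pics/tip6.png

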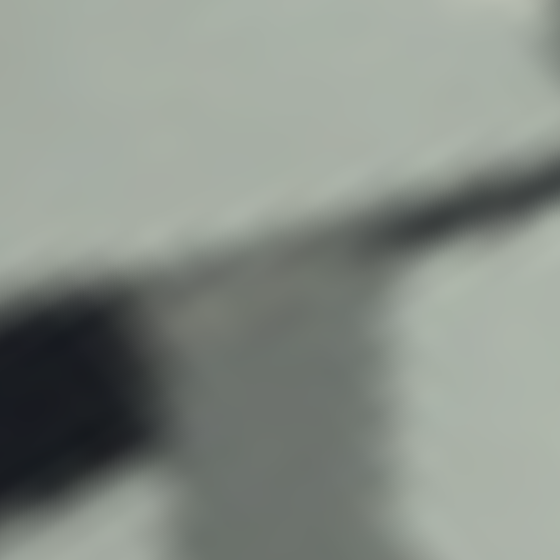

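View pics/raw6.png

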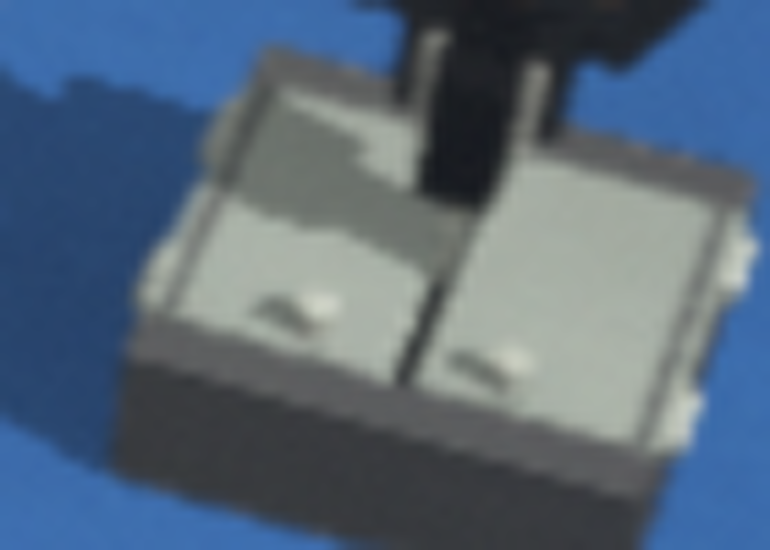

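Blade covers the gap in view, about (450,250) in the raw crop; aligned enough. Descending slowly.

>>> {"api": "jog_arm", "payload": {"deltas": [{"linear": [0, 0, 1], "twist": [0, 0, 0], "gripper": -1}, {"linear": [0, 0, 1], "twist": [0, 0, 0], "gripper": -1}, {"linear": [0, 0, 1], "twist": [0, 0, 0], "gripper": -1}, {"linear": [0, 0, 0], "twist": [0, 0, 0], "gripper": -1}]}}

```text
time_s: 19.7
tool_pos: [637.6, 284.3, 103.9]
orientation: [3.142, 0.001, 0.291]
force: [0.4, 0.6, -1.4]
gripper_width: 0.271
```

>>> {"api": "jog_arm", "payload": {"deltas": [{"linear": [0, 0, 1], "twist": [0, 0, 0], "gripper": -1}, {"linear": [0, 0, 1], "twist": [0, 0, 0], "gripper": -1}, {"linear": [0, 0, 0], "twist": [0, 0, 0], "gripper": -1}]}}

```text
time_s: 19.95
tool_pos: [637.7, 284.3, 102.0]
orientation: [3.142, 0.0, 0.291]
force: [-0.0, 0.0, -0.9]
gripper_width: 0.276
```

>>> {"api": "jog_arm", "payload": {"deltas": [{"linear": [0, 0, 1], "twist": [0, 0, 0], "gripper": -1}, {"linear": [0, 0, 1], "twist": [0, 0, 0], "gripper": -1}, {"linear": [0, 0, 0], "twist": [0, 0, 0], "gripper": -1}]}}

```text
time_s: 20.2
tool_pos: [637.7, 284.3, 100.0]
orientation: [3.142, 0.0, 0.291]
force: [-0.4, 0.5, -0.4]
gripper_width: 0.268
```

>>> {"api": "jog_arm", "payload": {"deltas": [{"linear": [0, 0, 1], "twist": [0, 0, 0], "gripper": -1}, {"linear": [0, 0, 1], "twist": [0, 0, 0], "gripper": -1}, {"linear": [0, 0, 0], "twist": [0, 0, 0], "gripper": -1}]}}

```text
time_s: 20.45
tool_pos: [637.7, 284.3, 98.0]
orientation: [3.142, 0.0, 0.291]
force: [-0.0, 0.8, -1.5]
gripper_width: 0.269
```

>>> {"api": "jog_arm", "payload": {"deltas": [{"linear": [0, 0, 1], "twist": [0, 0, 0], "gripper": -1}, {"linear": [0, 0, 1], "twist": [0, 0, 0], "gripper": -1}, {"linear": [0, 0, 0], "twist": [0, 0, 0], "gripper": -1}]}}

```text
time_s: 20.7
tool_pos: [637.7, 284.3, 96.0]
orientation: [3.142, 0.0, 0.291]
force: [-0.1, 0.5, -2.4]
gripper_width: 0.274
```

>>> {"api": "jog_arm", "payload": {"deltas": [{"linear": [0, 0, 1], "twist": [0, 0, 0], "gripper": -1}, {"linear": [0, 0, 1], "twist": [0, 0, 0], "gripper": -1}, {"linear": [0, 0, 0], "twist": [0, 0, 0], "gripper": -1}]}}

```text
time_s: 20.95
tool_pos: [637.7, 284.3, 94.0]
orientation: [-3.142, 0.0, 0.291]
force: [-0.4, -0.3, -1.2]
gripper_width: 0.271
```

>>> {"api": "jog_arm", "payload": {"deltas": [{"linear": [0, 0, 1], "twist": [0, 0, 0], "gripper": -1}, {"linear": [0, 0, 1], "twist": [0, 0, 0], "gripper": -1}, {"linear": [0, 0, 0], "twist": [0, 0, 0], "gripper": -1}]}}

```text
time_s: 21.2
tool_pos: [637.7, 284.3, 92.0]
orientation: [3.142, 0.0, 0.291]
force: [0.5, -0.3, -1.1]
gripper_width: 0.27
```

>>> {"api": "jog_arm", "payload": {"deltas": [{"linear": [0, 0, 1], "twist": [0, 0, 0], "gripper": -1}, {"linear": [0, 0, 1], "twist": [0, 0, 0], "gripper": -1}, {"linear": [0, 0, 0], "twist": [0, 0, 0], "gripper": -1}]}}

```text
time_s: 21.45
tool_pos: [637.7, 284.3, 90.0]
orientation: [3.142, 0.0, 0.291]
force: [-1.3, 0.5, -1.4]
gripper_width: 0.271
```

>>> {"api": "jog_arm", "payload": {"deltas": [{"linear": [0, 0, 1], "twist": [0, 0, 0], "gripper": -1}, {"linear": [0, 0, 1], "twist": [0, 0, 0], "gripper": -1}, {"linear": [0, 0, 0], "twist": [0, 0, 0], "gripper": -1}]}}

```text
time_s: 21.7
tool_pos: [637.7, 284.3, 88.0]
orientation: [-3.142, 0.0, 0.291]
force: [-0.5, -0.2, -2.1]
gripper_width: 0.274
```

>>> {"api": "jog_arm", "payload": {"deltas": [{"linear": [0, 0, 1], "twist": [0, 0, 0], "gripper": -1}, {"linear": [0, 0, 1], "twist": [0, 0, 0], "gripper": -1}, {"linear": [0, 0, 0], "twist": [0, 0, 0], "gripper": -1}]}}

```text
time_s: 21.95
tool_pos: [637.7, 284.3, 86.0]
orientation: [3.142, 0.0, 0.291]
force: [0.7, -0.2, -1.7]
gripper_width: 0.271
```

>>> {"api": "jog_arm", "payload": {"deltas": [{"linear": [0, 0, 1], "twist": [0, 0, 0], "gripper": -1}, {"linear": [0, 0, 1], "twist": [0, 0, 0], "gripper": -1}, {"linear": [0, 0, 0], "twist": [0, 0, 0], "gripper": -1}]}}

```text
time_s: 22.2
tool_pos: [637.7, 284.3, 84.0]
orientation: [3.142, 0.0, 0.291]
force: [-0.1, -0.7, -1.7]
gripper_width: 0.276
```

>>> {"api": "jog_arm", "payload": {"deltas": [{"linear": [0, 0, 1], "twist": [0, 0, 0], "gripper": -1}, {"linear": [0, 0, 1], "twist": [0, 0, 0], "gripper": -1}, {"linear": [0, 0, 0], "twist": [0, 0, 0], "gripper": -1}]}}

```text
time_s: 22.45
tool_pos: [637.7, 284.3, 82.0]
orientation: [3.142, 0.0, 0.291]
force: [-0.4, -0.8, -1.6]
gripper_width: 0.273
```

>>> {"api": "jog_arm", "payload": {"deltas": [{"linear": [0, 0, 1], "twist": [0, 0, 0], "gripper": -1}, {"linear": [0, 0, 1], "twist": [0, 0, 0], "gripper": -1}, {"linear": [0, 0, 1], "twist": [0, 0, 0], "gripper": -1}, {"linear": [0, 0, 0], "twist": [0, 0, 0], "gripper": -1}]}}

```text
time_s: 22.78
tool_pos: [637.6, 284.3, 79.0]
orientation: [3.142, 0.001, 0.291]
force: [0.4, 0.4, -1.1]
gripper_width: 0.273
```

>>> {"api": "jog_arm", "payload": {"deltas": [{"linear": [0, 0, 1], "twist": [0, 0, 0], "gripper": -1}, {"linear": [0, 0, 1], "twist": [0, 0, 0], "gripper": -1}, {"linear": [0, 0, 1], "twist": [0, 0, 0], "gripper": -1}, {"linear": [0, 0, 0], "twist": [0, 0, 0], "gripper": -1}]}}

```text
time_s: 23.12
tool_pos: [637.6, 284.3, 75.9]
orientation: [3.141, 0.001, 0.291]
force: [0.5, 0.7, -2.2]
gripper_width: 0.275
```

>>> {"api": "jog_arm", "payload": {"deltas": [{"linear": [0, 0, 1], "twist": [0, 0, 0], "gripper": -1}, {"linear": [0, 0, 1], "twist": [0, 0, 0], "gripper": -1}, {"linear": [0, 0, 1], "twist": [0, 0, 0], "gripper": -1}, {"linear": [0, 0, 0], "twist": [0, 0, 0], "gripper": -1}]}}

```text
time_s: 23.45
tool_pos: [637.6, 284.3, 73.0]
orientation: [3.142, 0.001, 0.291]
force: [0.1, -0.0, -1.9]
gripper_width: 0.271
```

>>> {"api": "jog_arm", "payload": {"deltas": [{"linear": [0, 0, 1], "twist": [0, 0, 0], "gripper": -1}, {"linear": [0, 0, 1], "twist": [0, 0, 0], "gripper": -1}, {"linear": [0, 0, 0], "twist": [0, 0, 0], "gripper": -1}]}}

```text
time_s: 23.7
tool_pos: [637.7, 284.3, 71.0]
orientation: [-3.142, 0.0, 0.291]
force: [0.8, 0.5, -2.2]
gripper_width: 0.272
```

>>> {"api": "jog_arm", "payload": {"deltas": [{"linear": [0, 0, 1], "twist": [0, 0, 0], "gripper": -1}, {"linear": [0, 0, 0], "twist": [0, 0, 0], "gripper": -1}]}}

```text
time_s: 23.87
tool_pos: [637.7, 284.3, 70.1]
orientation: [3.142, 0.0, 0.291]
force: [0.2, 0.4, -1.1]
gripper_width: 0.273
```

>>> {"api": "jog_arm", "payload": {"deltas": [{"linear": [0, 0, 1], "twist": [0, 0, 0], "gripper": -1}, {"linear": [0, 0, 0], "twist": [0, 0, 0], "gripper": -1}]}}

```text
time_s: 24.03
tool_pos: [637.8, 284.4, 69.1]
orientation: [-3.142, 0.0, 0.291]
force: [-1.0, 0.3, -1.0]
gripper_width: 0.273
```

>>> {"api": "jog_arm", "payload": {"deltas": [{"linear": [0, 0, 0.6], "twist": [0, 0, 0], "gripper": -1}, {"linear": [0, 0, 0], "twist": [0, 0, 0], "gripper": -1}]}}

```text
time_s: 24.2
tool_pos: [637.9, 284.4, 69.1]
orientation: [-3.141, -0.0, 0.291]
force: [-0.8, -0.9, -0.5]
gripper_width: 0.274
```

>>> {"api": "jog_arm", "payload": {"deltas": [{"linear": [0, 0, 0.6], "twist": [0, 0, 0], "gripper": -1}, {"linear": [0, 0, 0], "twist": [0, 0, 0], "gripper": -1}]}}

```text
time_s: 24.37
tool_pos: [637.9, 284.4, 69.1]
orientation: [-3.141, -0.0, 0.291]
force: [-2.8, -0.4, 4.8]
gripper_width: 0.281
```

>>> {"api": "jog_arm", "payload": {"deltas": [{"linear": [0, 0, -0.4], "twist": [0, 0, 0], "gripper": -0.4}, {"linear": [0, 0, 0], "twist": [0, 0, 0], "gripper": -0.3}, {"linear": [0, 0, 0], "twist": [0, 0, 0], "gripper": 0}, {"linear": [0, 0, 0], "twist": [0, 0, 0], "gripper": 0.3}, {"linear": [0, 0, 0], "twist": [0, 0, 0], "gripper": 0.5}]}}

```text
time_s: 24.78
tool_pos: [637.8, 284.4, 68.3]
orientation: [3.142, 0.0, 0.291]
force: [0.4, 0.7, -0.5]
gripper_width: 0.745
```

>>> {"api": "jog_arm", "payload": {"deltas": [{"linear": [0, 0, -3], "twist": [0, 0, 0], "gripper": 0.6}, {"linear": [0, 0, -8], "twist": [0, 0, 0], "gripper": 0.6}, {"linear": [0, 0, -15], "twist": [0, 0, 0], "gripper": 0.6}, {"linear": [0, 0, -25], "twist": [0, 0, 0], "gripper": 0.6}, {"linear": [0, 0, -35], "twist": [0, 0, 0], "gripper": 0.6}]}}

```text
time_s: 25.2
tool_pos: [635.9, 283.8, 152.8]
orientation: [3.141, 0.006, 0.291]
force: [0.2, 0.0, 0.5]
gripper_width: 0.8
```

>>> {"api": "jog_arm", "payload": {"deltas": [{"linear": [0, 0, -30], "twist": [0, 0, 0], "gripper": 0.6}, {"linear": [0, 0, -20], "twist": [0, 0, 0], "gripper": 0.6}, {"linear": [0, 0, 0], "twist": [0, 0, 0], "gripper": 0.6}, {"linear": [0, 0, 0], "twist": [0, 0, 0], "gripper": 0.6}]}}

```text
time_s: 25.53
tool_pos: [639.0, 284.5, 207.3]
orientation: [-3.141, -0.005, 0.291]
force: [0.2, -0.3, -0.5]
gripper_width: 0.798
```

```bash
python3 - <<'E'
from h import *
from plan import st
st()
p=r.camera("scene"); 
cv2.imwrite("pics/end.png",cv2.resize(p["frame"][90:350,110:390,::-1],None,fx=2.2,fy=2.2,interpolation=cv2.INTER_CUBIC))
cv2.imwrite("pics/endz.png",cv2.resize(p["frame"][130:195,285:365,::-1],None,fx=9,fy=9,interpolation=cv2.INTER_CUBIC))
for d in r.trace(p,"feeler_grip")[:2]:
    c=cloud(p,d["mask"]); print(d["confidence"],d["rect"],np.percentile(c,[5,50,95],axis=0).round(1).tolist())
print([(d["xy"],d["confidence"],at_z(p,d["xy"],80).round(1)) for d in r.place_of(p,"feeler_grip")])
E
```

```text
t 25.53 pos [639.03 284.51 207.27] ori [-3.1412 -0.0049  0.2911] F [ 0.19 -0.26 -0.48] T [-0.02 -0.   -0.04] w 0.798
0.58 [326.0, 151.5, 14.4, 21.5] [[631.5, 260.4, 58.4], [644.6, 268.0, 95.3], [655.8, 299.8, 107.8]]
[([332.2, 158.4], 0.49, array([[630.4, 301.9,  80. ]]))]
```

View pics/end.png

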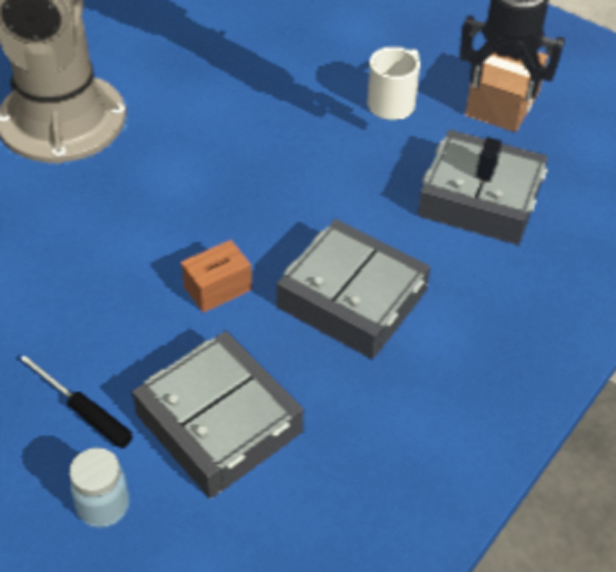

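View pics/endz.png

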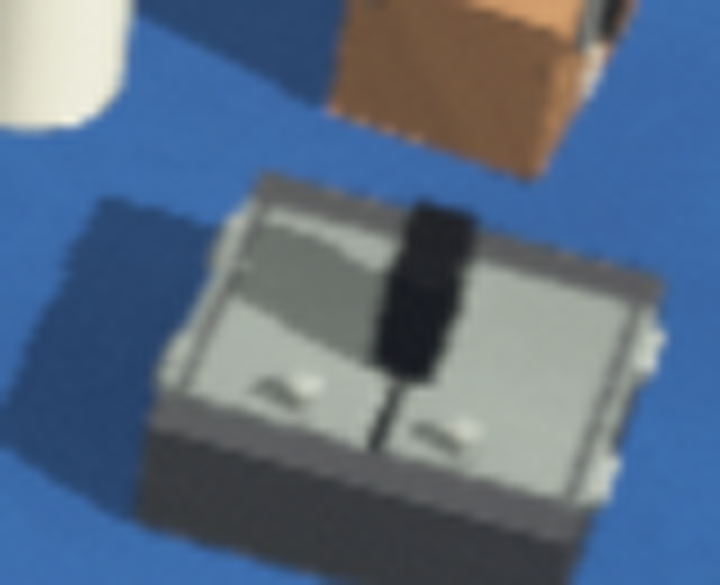

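The handle stands upright on the left cabinet's doors over the gap, around (425,290) in the crop. No blade shows beneath it, and the gripper is well clear. Handing in.

```bash
python3 -c "
from rig import r
print(r.sign_off())"
```

```text
the job is handed in; nothing more can be done
None
```

The feeler blade is standing fully home in the left cabinet's door gap, let go, and the job is handed in at about 25.6 s. `sign_off` gave no verdict.

**Trying the gaps:**
- **Middle and right cabinets:** the blade jammed about 16 mm down in both. The force readings at the end of each step stayed at about 5–7 N, and I backed off both times. In the middle gap I lifted slightly, shifted sideways and tried again, and it stopped at the same depth.
- **Left cabinet:** the blade went all the way down with no resistance until the handle met the doors, at about 5 N.

**Last checks:**
- **Seating:** the tool height when the handle met the doors was 69.1 mm, against 68.9 mm when I gripped it in the rest. The doors and the rest top are both 55 mm high, so the blade is fully home.
- **Final picture:** the handle is upright over the left gap with no blade showing, the gripper is open about 140 mm above, and the bystanders look unmoved. I judged that by eye and did not measure it.

**Disagreements:**
- **Cameras:** the two differed by 2–3 mm on where the gaps lie. I took the mean and checked the blade against the gap by eye before lowering it.
- **Network on the seated handle:** its position came out about 19 mm off the arm's own reading, with low confidence (0.49), so I relied on the arm reading and the picture.

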